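# Tighten the rotor's clamp collar with the tommy bar

## Task

Take the steel tommy bar from its cradle, push its end into the holes round the rotor stand's clamp collar and turn the collar clockwise (seen from above) until it comes hard down on the rotor. Turn it with the bar only, never with the gripper on the collar, and go from hole to hole: at least once, after a good pull and well before the collar is tight, draw the bar right out and enter it again at a handier hole. Then lay the bar back in both saddles of its cradle, let go, and leave the tube rack and the two buckets where they are.

Things in the scene. Friction and masses are not known exactly. Their poses are not given: they have to be found in the camera images.
- stand: rotor stand fixed to the bench: cream plate 190 x 190 x 18 mm with a grey four-arm rotor (arms reach 127 mm from the axis along the plate's diagonals, tops 54 mm above the bench), a neck of 28 mm radius and a steel washer of 34 mm radius, its top 90 mm above the bench. A stud of 12 mm radius stands to 150 mm. Origin: on the upright axis at bench height; z up.
- collar (a joint): how far the collar still has to turn, rad: 0 = tight, a hard stop on the washer; larger = looser (anticlockwise from above). Starts at 1.6 to 2.4. Stiff (about 0.15 N m of friction), stays where it is left. Tightening lowers the collar 1.91 mm per rad (12 mm a turn), so it starts with a gap of 3 to 5 mm under it.
- collar_center (a point): centre of the collar, on its upright axis at mid-height of the holes (108 mm above the bench when tight). Steel ring 90 mm in diameter, 36 mm high, with six level radial holes round its rim, 60 deg apart: 18 x 18 mm square, 29 mm deep (floor 16 mm from the axis). The frame turns with the collar: z up, x out through the middle of a hole, the others at 60 deg steps.
- collar_hole0 (a point): middle of the mouth of the hole on the collar's x axis, 45 mm from the axis; turns with the collar. Each hole is marked by a small dark dot on the collar's top face, 37 mm from the axis, right above it.
- bar: tommy bar: plain straight round steel bar, 12 mm in diameter, 200 mm long, about 180 g, both ends alike. Origin at the middle of its axis, x along the bar. It lies level in the cradle, its axis 45 mm above the bench.
- cradle: grey cradle fixed to the bench, left or right of the stand: plate 160 x 70 x 10 mm with two V saddles, 14 mm thick, 60 mm either side of the middle, to 60 mm high, 46 mm wide at the top, 106 mm of free bar between them. Origin: centre of its underside, at bench height; x along the bar's way, z up. At home the bar's middle is over the origin, its axis 45 mm above it.
- rack: bystander: white tube rack 130 x 75 mm, with capped tubes to 96 mm high, loose, on the other side of the stand from the cradle. Origin at the centre of its underside.
- bucket_a: bystander: black rotor bucket, 84 mm in diameter, with a stub to 100 mm high, loose, beside and a little beyond the stand. Origin at the centre of its underside.
- bucket_b: bystander: a second bucket like the first, beside and a little beyond the stand. Origin at the centre of its underside.
There are look-alikes about, which are no part of the job. Leave any blue or yellow look-alike of the cradle alone.

How it is judged:
On the way, in this order (a step that is already met when the one before it is completed fails the run):
1. the bar is in a hole of the collar and has turned it by at least 0.2 rad (distance of collar_hole0 from where it was at the start of the episode above 0.009 m and distance between bar and collar_center below 0.145 m), for 0.05 s.
2. the bar is drawn right out of the collar (its middle over 150 mm from the collar's centre) while the collar still has more than 0.15 rad to go (distance between bar and collar_center above 0.15 m and value of joint collar above 0.15 rad), for 0.05 s.
3. the bar is in a hole again and the collar is tight (within 0.1 rad of its stop) (value of joint collar below 0.1 rad and distance between bar and collar_center below 0.145 m), for 0.1 s.
At the end, for the whole second after the job is handed in: The collar is tight (within 0.1 rad of its stop); the bar lies at rest in both saddles of the cradle, its middle within 33 mm of the cradle's middle along the bar, 8 mm across and 6 mm in height, either way round and within 0.1 rad of the cradle's line (value of joint collar below 0.1 rad and x of bar in the frame of cradle between -0.033 and 0.033 m and y of bar in the frame of cradle between -0.008 and 0.008 m and z of bar in the frame of cradle between 0.039 and 0.051 m and angle between the x axis of bar and the x axis of cradle, either way round below 0.1 rad and linear speed of bar below 0.02 m/s); the robot touches nothing.
It fails at once if the gripper or arm pushes on the collar itself (over 3 N) (contact force between any of the fingers, the arm and collar above 3 N).
It fails at once if the tube rack or a bucket is moved by more than 30 mm (distance of any of rack, bucket_a, bucket_b from where it was at the start of the episode above 0.03 m).
It also fails if it takes over 64 s, if anything falls off the work surface, if the arm or the gripper's body presses on something with over 40 N, if the wrist force passes 120 N, or if a joint passes its speed limit or range.

## Robot

A 6-joint arm with a two-finger parallel gripper is mounted at the origin on the work surface. World frame = base frame: x ahead of the robot, y to its left, z up, the work surface at z = 0. Lengths are in m, angles in rad, forces in N, time in s.
With the tool pointing down it reaches from about 0.4 to 0.825 m from the base axis. Payload 7 kg.
Tool frame: the origin (TCP) lies midway between the tips of the shut fingers; the grasp point (between the pads) lies hold_point_z behind it (hold_point_z is the distance from the TCP to the grasp point, in m); z points along the fingers, y is the line along which they close (so a half turn about z gives the same grasp; the last joint's range is limited). The gripper opens to 88 mm and grips with 3 to 60 N. Pads are 19 mm wide; open, the fingers measure 130 mm over their backs; the gripper's body (78 mm by 193 mm) begins 47 mm behind the grasp point.
Start: joints at [1.554, 0.359, 0.012, 0, -1.224, -0.288], TCP at [0.203, 0.644, 0.198] pointing down, gripper open.
Joint ranges: [-3.07, 3.07], [-1.43, 2.12], [-1.02, 1.25], [-3.03, 1.67], [-3.05, -0], [-3.03, 3.03]. Speed limits (rad/s): [2.39, 2.39, 3.01, 3.14, 3.14, 3.14].

## Interface

Orientations are given as [roll, pitch, yaw] about the fixed x, y, z axes, in that order (R = Rz(yaw) Ry(pitch) Rx(roll)).
In Python, from station import * gives the robot as it stands.
- The arm moves only by the tool apply_moves, never from a script. Its argument "steps" is a list of rows, each an object with "translation": the shift along the world's x, y, z scaled (see below), a list of three; "rotation": the turn, a rotation vector about the world's x, y, z scaled (see below), a list of three. A call has exactly 10 rows; each row is the pose to reach, as a shift and turn from the pose commanded when the call began; what a row does not reach only later rows make up. The controller multiplies each number of a shift by 250 mm and each number of a turn by 30 degrees. A row lasts 1/12 s, in which the tool goes at most 41.7 mm and 7.16 degrees, less where a joint would pass 70% of its speed; a pose out of reach is approached as far as the arm can. A call with a number of a shift or a turn outside -1 to 1 is refused whole. A call with a gripper value outside its range is refused whole. "jaw" is the closure, from -1 (fully open) to 1 (shut), so that 0 is half open, set as the call begins (left out, the last holds). The fingers move at their own pace and stop on an object; "newtons" is the grip in N (left out, the last holds). Time passes only in rows, so rows that repeat a pose let the fingers close, or fill a call up. It gives the time, the measured TCP pose, the force, the opening and the grip force at its end, in the units of the state.
- get_state(): the state, without advancing time (a new reading comes with each control period).
- grab_frame(name): name is "scene" or "side" or "wrist"; returns the picture (420x560x3 uint8, blue, green, red); there is no depth.
- camera_model(name): a dict with "fx", "fy", "cx", "cy" (pixels), "xyz" and "rotation" of the camera in the world. Camera axes: x right, y down, z forward; pixel columns grow to the right and rows downward; lengths in m; the calibration is good to about 2 mm. The wrist camera is an equidistant fisheye: a pixel r from the principal point sees the ray r / f radians off the axis. A picture is of the moment at which its call begins: read the wrist's pose just before it. camera_model takes no time and is no camera call; for the wrist camera it gives the pose at the moment of the call.
- job_done(): hands the job in; it is judged then, once.
The state is a dict: "t": time; "q": joint angles; "qd": joint speeds; "joint_efforts": joint torques, N m; "eef_pos": TCP position; "ee_rot": TCP orientation; "force": force on the tool from outside, world axes, zero at the start; "moment": the same for the moment, N m; "width": finger opening in m; "gripper_force": force on a finger pad.
Only numpy, scipy, OpenCV 4.12 (cv2) and the standard library are available. Lean on these libraries where they do the work, as an engineer would, in place of code of your own. Each camera call takes 0.05 s, during which the arm holds its last target. There are 200 camera calls.

## Working session

There is one attempt and no reset: what is moved stays moved. The work goes in short steps, Python scripts to look and compute and a tool call to move; the robot and the scene stay as the last step left them, time stands still between calls to the robot, and variables do not carry over. Pictures are saved under pics/ and viewed, at most 10 in all, crops included, and the job is handed in when it is done.

Besides the shell and the picture viewer there is one more tool, called by a JSON object that holds its "name" and its "arguments". apply_moves: Moves the arm, as the interface text tells. Shifts and turns lie within -1 to 1; 1 stands for 250 mm of shift or 30 degrees of turn. Its arguments: {"type":"object","properties":{"steps":{"type":"array"},"jaw":{"type":"number"},"newtons":{"type":"number"}},"required":["steps"]}

```bash
mkdir -p pics; ls
python3 - <<'E'
from station import *
import cv2,numpy as np
s=get_state();print(s)
for n in("scene","side","wrist"):
    m=camera_model(n);print(n,m)
    f=grab_frame(n);cv2.imwrite(f"pics/{n}0.png",f)
a=cv2.imread("pics/scene0.png");b=cv2.imread("pics/side0.png")
E
```

```text
pics
{'t': 0.0, 'q': array([ 1.55407604e+00,  3.59359138e-01,  1.10991625e-02, -3.81123396e-04,
       -1.22410929e+00, -2.88117912e-01]), 'qd': array([-2.00147307e-03, -9.82895743e-04,  2.77684350e-04, -2.20217696e-03,
        6.67865033e-04, -2.31368916e-05]), 'joint_efforts': array([ 1.92509484e-03, -5.82718456e+01,  2.93036610e+01,  6.99671879e+00,
        6.81074336e-03, -1.57251966e-04]), 'eef_pos': array([0.20243951, 0.64337729, 0.19715263]), 'ee_rot': array([ 3.13998273e+00, -1.03476864e-04, -3.04967895e-01]), 'force': array([ 0.2668483 , -0.1644787 , -0.03329984]), 'moment': array([0.05867058, 0.01457547, 0.00925117]), 'gripper_force': 0.0, 'width': 0.08809933831470762}
scene {'fx': 448.5572788534779, 'fy': 448.5572788534779, 'cx': 271.8808077152767, 'cy': 205.90178624816193, 'xyz': array([1.0818575 , 0.85394945, 0.83148976]), 'rotation': array([-2.21747327,  0.00531397,  2.53154177])}
side {'fx': 514.70688942685, 'fy': 514.70688942685, 'cx': 273.8059211189504, 'cy': 207.13421390646386, 'xyz': array([0.44577459, 0.93008088, 1.02950465]), 'rotation': array([-2.39053271,  0.01867525, -3.06550625])}
wrist {'fx': 325.19226210127806, 'fy': 325.19226210127806, 'cx': 283.06942357769265, 'cy': 208.1156130266792, 'xyz': array([0.26607508, 0.6232803 , 0.3834021 ]), 'rotation': array([ 2.89003663e+00, -9.62762172e-04, -1.87574292e+00])}
```

View pics/scene0.png

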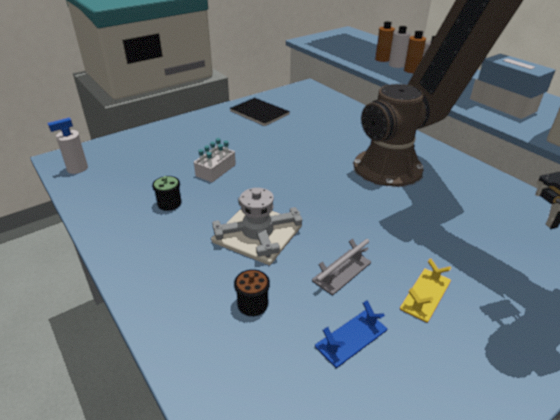

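View pics/side0.png

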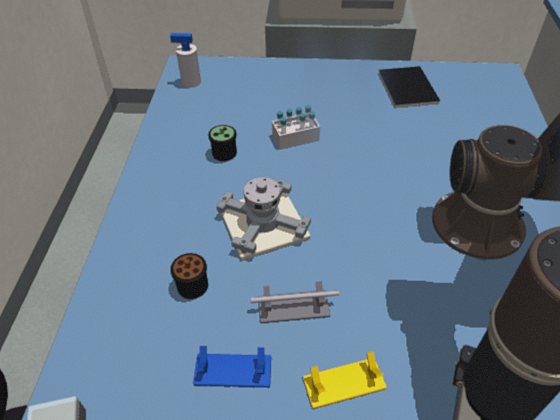

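The pictures show three cradles: a grey one holding the bar (scene 342,268, side 293,302), a blue one (scene 352,338) and a yellow one (scene 427,292). The grey one fits the description. The stand is at side (262,215). Next I'll take an enlarged crop of the collar and the grey cradle to confirm.

```bash
cat > h.py <<'E'
from station import *
import cv2,numpy as np
from scipy.spatial.transform import Rotation as R
def ray(m,u,v,fish=False):
    x=(u-m['cx'])/m['fx'];y=(v-m['cy'])/m['fy']
    if fish:
        r=np.hypot(x,y);d=np.array([np.sin(r)*x/r,np.sin(r)*y/r,np.cos(r)])
    else: d=np.array([x,y,1.])
    return R.from_euler('xyz',m['rotation']).as_matrix()@d
def pt(m,u,v,z,fish=False):
    d=ray(m,u,v,fish);c=np.array(m['xyz']);return c+d*(z-c[2])/d[2]
def px(m,P,fish=False):
    d=R.from_euler('xyz',m['rotation']).as_matrix().T@(np.array(P)-m['xyz'])
    if fish:
        r=np.hypot(d[0],d[1]);t=np.arctan2(r,d[2]);return m['cx']+m['fx']*t*d[0]/r,m['cy']+m['fy']*t*d[1]/r
    return m['cx']+m['fx']*d[0]/d[2],m['cy']+m['fy']*d[1]/d[2]
E
python3 - <<'E'
from h import *
a=cv2.imread("pics/side0.png");b=cv2.imread("pics/scene0.png")
c=[cv2.resize(i,(400,300),interpolation=cv2.INTER_CUBIC) for i in(a[165:240,212:312],a[265:340,245:345],b[180:255,206:306],b[230:305,290:390])]
cv2.imwrite("pics/crop1.png",np.vstack([np.hstack(c[:2]),np.hstack(c[2:])]))
S=camera_model("side");C=camera_model("scene")
print("stud",pt(S,262,184,.15),pt(C,256,192,.15))
print("bar ends",pt(S,252,300,.045),pt(S,338,294,.045),pt(C,320,289,.045),pt(C,368,244,.045))
print("rack",pt(S,297,130,.04),"buckets",pt(S,223,135,.08),pt(S,189,265,.08))
E
```

```text
stud [0.55924222 0.03710474 0.15      ] [0.5669733  0.03810893 0.15      ]
bar ends [0.56115538 0.30174193 0.045     ] [0.36907819 0.27355143 0.045     ] [0.58129912 0.32665417 0.045     ] [0.37833117 0.27828826 0.045     ]
rack [ 0.4881904  -0.31530349  0.04      ] buckets [ 0.70046761 -0.23051127  0.08      ] [0.71125096 0.23981286 0.08      ]
```

View pics/crop1.png

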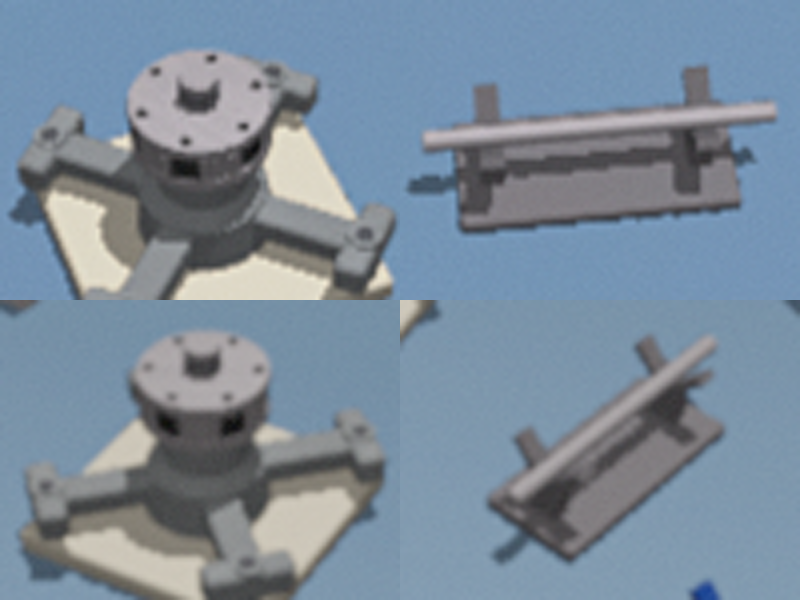

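The crop confirms that the grey cradle, with the steel bar in two grey saddles, is the right one. All six collar dots show in both views, with hole mouths below them.

Run:
```python
from h import *
S=camera_model("side");C=camera_model("scene")
o=-.375
sd=[(155,71),(210,58),(256,85),(243,127),(186,141),(141,113)]
cd=[(179,41),(235,40),(258,69),(229,98),(171,98),(147,68)]
for n,M,D,u0,v0 in(("side",S,sd,212,165),("scene",C,cd,206,180)):
    P=np.array([pt(M,u0+x/4+o,v0+y/4+o,.130) for x,y in D]);c=P.mean(0)
    d=P-c;a=np.degrees(np.arctan2(d[:,1],d[:,0]));print(n,c,np.hypot(d[:,0],d[:,1]),np.mod(a,60),a)
def end(M,u0,v0,p):return pt(M,u0+p[0]/4+o,v0+p[1]/4+o,.045)
for n,e in(("side",(end(S,245,265,(28,140)),end(S,245,265,(375,110)))),("scene",(end(C,290,230,(116,190)),end(C,290,230,(312,42))))):
    d=e[0]-e[1];print(n,(e[0]+e[1])/2,np.linalg.norm(d),np.degrees(np.arctan2(d[1],d[0])))
# plate corners cradle z=.01, stand plate corners
print("cradle plate corners side",[pt(S,245+x/4+o,265+y/4+o,.01)[:2].round(3) for x,y in((62,230),(340,205))])
```

```text
side [0.56196433 0.03558718 0.13      ] [0.03736831 0.03677981 0.03737111 0.03713086 0.03675468 0.03705524] [22.16502366 23.93476664 22.14674514 22.30355898 23.42205954 22.8109096 ] [ -37.83497634  -96.06523336 -157.85325486  142.30355898   83.42205954
   22.8109096 ]
scene [0.56304813 0.03324242 0.13      ] [0.03657879 0.03906187 0.03656218 0.03734554 0.03830899 0.037563  ] [23.41810937 22.92785472 23.88134728 23.39756671 23.35736484 23.61468204] [ -96.58189063 -157.07214528  143.88134728   83.39756671   23.35736484
  -36.38531796]
side [0.46514478 0.28464472 0.045     ] 0.19658745468157696 9.46908305544954
scene [0.46391509 0.28109261 0.045     ] 0.1934300735335524 8.545596067564935
cradle plate corners side [array([0.541, 0.336]), array([0.386, 0.31 ])]
```

{"name": "apply_moves", "arguments": {"steps": [{"translation": [0.08,-0.1,0],"rotation": [0,0,0.09]},{"translation": [0.16,-0.2,0],"rotation": [0,0,0.18]},{"translation": [0.24,-0.3,0],"rotation": [0,0,0.27]},{"translation": [0.32,-0.4,0],"rotation": [0,0,0.36]},{"translation": [0.4,-0.5,0],"rotation": [0,0,0.45]},{"translation": [0.48,-0.6,0],"rotation": [0,0,0.54]},{"translation": [0.56,-0.7,0],"rotation": [0,0,0.63]},{"translation": [0.64,-0.8,0],"rotation": [0,0,0.72]},{"translation": [0.72,-0.9,0],"rotation": [0,0,0.8]},{"translation": [0.8,-1.0,0],"rotation": [0,0,0.88]}], "jaw": -1, "newtons": 50}}

```text
t: 0.98
eef_pos: [0.4032, 0.3924, 0.198]
ee_rot: [3.141, 0.0, 0.158]
force: [-0.1, 0.8, 0.3]
width: 0.0879
gripper_force: 0.0
```

{"name": "apply_moves", "arguments": {"steps": [{"translation": [0.06,-0.11,0],"rotation": [0,0,0]},{"translation": [0.12,-0.22,0],"rotation": [0,0,0]},{"translation": [0.18,-0.33,0],"rotation": [0,0,0]},{"translation": [0.25,-0.44,0],"rotation": [0,0,0]},{"translation": [0.25,-0.44,0],"rotation": [0,0,0]},{"translation": [0.25,-0.44,-0.05],"rotation": [0,0,0]},{"translation": [0.25,-0.44,-0.1],"rotation": [0,0,0]},{"translation": [0.25,-0.44,-0.15],"rotation": [0,0,0]},{"translation": [0.25,-0.44,-0.2],"rotation": [0,0,0]},{"translation": [0.25,-0.44,-0.2],"rotation": [0,0,0]}]}}

```text
t: 1.82
eef_pos: [0.4637, 0.2827, 0.1455]
ee_rot: [3.139, 0.004, 0.155]
force: [-0.4, 0.4, -0.5]
width: 0.0879
gripper_force: 0.0
```

Run:
```python
from h import *
import station
print([n for n in dir(station) if not n.startswith('_')], getattr(station,'hold_point_z',None))
s=get_state();print(s['t'],s['eef_pos'],s['ee_rot'],s['q'].round(2))
m=camera_model("wrist");print(m);f=grab_frame("wrist")
for P in((.4645+.0988,.283+.0156,.045),(.4645-.0988,.283-.0156,.045)):
    u,v=px(m,P,True);print(u,v);cv2.circle(f,(int(u),int(v)),3,(0,0,255),1)
cv2.imwrite("pics/w1.png",f)
```

```text
['Unreachable', 'camera_model', 'get_state', 'grab_frame', 'hold_point_z', 'job_done'] 0.0188
1.8167 [0.46368531 0.28274194 0.14548753] [3.13939684 0.0036905  0.15526046] [ 0.91  0.19 -0.35 -0.   -1.04  0.82]
{'fx': 325.19226210127806, 'fy': 325.19226210127806, 'cx': 283.06942357769265, 'cy': 208.1156130266792, 'xyz': array([0.53012661, 0.2931405 , 0.33140509]), 'rotation': array([ 2.88648151e+00, -1.58119932e-03, -1.41549347e+00])}
282.24375151736524 87.157971676462
282.61667031599706 296.33822288898193
```

View pics/w1.png

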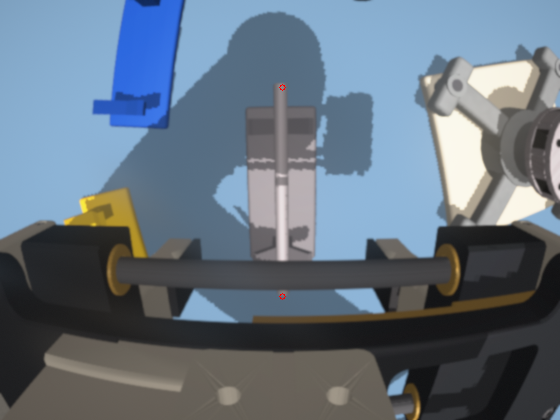

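The wrist view shows the bar's far end at (282,87), right on the predicted point, with the gripper centred over the bar. I'll descend and grip.

{"name": "apply_moves", "arguments": {"steps": [{"translation": [0,0,-0.08],"rotation": [0,0,0]},{"translation": [0,0,-0.16],"rotation": [0,0,0]},{"translation": [0,0,-0.24],"rotation": [0,0,0]},{"translation": [0,0,-0.32],"rotation": [0,0,0]},{"translation": [0,0,-0.38],"rotation": [0,0,0]},{"translation": [0,0,-0.42],"rotation": [0,0,0]},{"translation": [0,0,-0.45],"rotation": [0,0,0]},{"translation": [0,0,-0.475],"rotation": [0,0,0]},{"translation": [0,0,-0.475],"rotation": [0,0,0]},{"translation": [0,0,-0.475],"rotation": [0,0,0]}]}}

```text
t: 2.7
eef_pos: [0.4654, 0.2842, 0.0297]
ee_rot: [-3.141, -0.0, 0.156]
force: [-0.1, 0.2, 0.5]
width: 0.0878
gripper_force: 0.0
```

{"name": "apply_moves", "arguments": {"steps": [{"translation": [0,0,0],"rotation": [0,0,0]},{"translation": [0,0,0],"rotation": [0,0,0]},{"translation": [0,0,0],"rotation": [0,0,0]},{"translation": [0,0,0],"rotation": [0,0,0]},{"translation": [0,0,0],"rotation": [0,0,0]},{"translation": [0,0,0],"rotation": [0,0,0]},{"translation": [0,0,0],"rotation": [0,0,0]},{"translation": [0,0,0],"rotation": [0,0,0]},{"translation": [0,0,0],"rotation": [0,0,0]},{"translation": [0,0,0],"rotation": [0,0,0]}], "jaw": 1, "newtons": 50}}

```text
t: 3.53
eef_pos: [0.4651, 0.2839, 0.0293]
ee_rot: [3.142, 0.0, 0.156]
force: [-0.0, 0.2, 1.0]
width: 0.0263
gripper_force: 0.0
```

{"name": "apply_moves", "arguments": {"steps": [{"translation": [0,0,0],"rotation": [0,0,0]},{"translation": [0,0,0],"rotation": [0,0,0]},{"translation": [0,0,0],"rotation": [0,0,0]},{"translation": [0,0,0],"rotation": [0,0,0]},{"translation": [0,0,0],"rotation": [0,0,0]},{"translation": [0,0,0.05],"rotation": [0,0,0]},{"translation": [0,0,0.12],"rotation": [0,0,0]},{"translation": [0,0,0.2],"rotation": [0,0,0]},{"translation": [0,0,0.28],"rotation": [0,0,0]},{"translation": [0,0,0.36],"rotation": [0,0,0]}]}}

```text
t: 4.37
eef_pos: [0.4649, 0.2837, 0.1202]
ee_rot: [3.141, 0.0, 0.156]
force: [0.2, 0.1, -0.6]
width: 0.0008
gripper_force: 0.0
```

Run:
```python
from h import *
s=get_state();print(s['t'],s['eef_pos'],s['ee_rot'],s['width'],s['gripper_force'])
C=np.array([.5625,.0345])
for a in (143.2,83.2):
    for r in(.19,.155,.122):
        p=C+r*np.array([np.cos(np.radians(a)),np.sin(np.radians(a))]);print(a,r,p)
```

```text
4.3667 [0.46493034 0.28370504 0.12017328] [3.14138857e+00 2.29258517e-04 1.56001452e-01] 0.0008222618924255964 0.0
143.2 0.19 [0.41036104 0.14831448]
143.2 0.155 [0.43838664 0.12734866]
143.2 0.122 [0.46481077 0.10758088]
83.2 0.19 [0.58499675 0.22316345]
83.2 0.155 [0.58085262 0.18840965]
83.2 0.122 [0.57694528 0.15564179]
```

The fingers closed on nothing, so I'll look again.

Run:
```python
from h import *
a=grab_frame("side");m=camera_model("wrist");w=grab_frame("wrist")
c=cv2.resize(a[250:350,230:350],(480,400),interpolation=cv2.INTER_CUBIC)
cv2.imwrite("pics/x2.png",np.hstack([c,w[10:410,120:440]]))
```

```text
(no output)
```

View pics/x2.png

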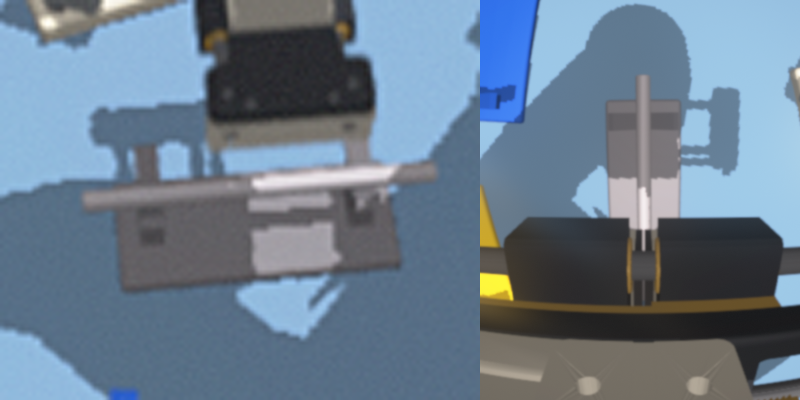

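The bar is still in its cradle, unmoved, with its far end at wrist (283,85), and the fingers are centred on its line. I'll triangulate the bar end's height and check the fingertips against the TCP.

Run:
```python
from h import *
s=get_state();m=camera_model("wrist");w=grab_frame("wrist");cv2.imwrite("pics/w2.png",w)
print(m['xyz'],m['rotation'],s['eef_pos'],s['width'])
m1=dict(m,xyz=np.array([0.53012661,0.2931405,0.33140509]),rotation=np.array([2.88648151,-.00158119932,-1.41549347]))
S=camera_model("side");C=camera_model("scene")
def tri(L):
    A=np.zeros((3,3));b=np.zeros(3)
    for M,u,v,f in L:
        d=ray(M,u,v,f);d/=np.linalg.norm(d);Q=np.eye(3)-np.outer(d,d);A+=Q;b+=Q@M['xyz']
    p=np.linalg.solve(A,b)
    return p.round(4),[np.round(np.array(px(M,p,f))-(u,v),1) for M,u,v,f in L]
print("far end",tri([(m1,282,85,True),(m,283,85,True),(S,251.5,299.6,False),(C,318.6,277.1,False)]))
print("far end s+c",tri([(S,251.5,299.6,False),(C,318.6,277.1,False)]))
print("near end s+c",tri([(S,338.4,292.1,False),(C,367.6,240.1,False)]))
print("TCP px",px(m,s['eef_pos'],True))
w1=cv2.imread("pics/w1.png")
# columns profile far end
for n,i in(("w1",w1),("w2",w)): print(n,i[70:100,282].sum(1).astype(int))
```

```text
[0.53176672 0.29461011 0.30931642] [ 2.89508284  0.00397306 -1.41423476] [0.46674694 0.28546788 0.12281944] 0.00043385012491948594
far end (array([0.5639, 0.3005, 0.0494]), [array([-1.8,  0.6]), array([0.4, 2.3]), array([-0.8, -1.2]), array([0.1, 0.8])])
far end s+c (array([0.5623, 0.3003, 0.0482]), [array([-0., -1.]), array([0.5, 0.8])])
near end s+c (array([0.3681, 0.2672, 0.0445]), [array([-0. , -0.3]), array([0.2, 0.2])])
TCP px (np.float64(282.4654985285411), np.float64(238.01877289453566))
w1 [324 323 324 323 324 323 324 323 323 324 324 326 341 371 255 405 408 409
 408 409 255 407 409 409 408 409 408 409 409 408]
w2 [365 363 364 361 363 363 364 364 361 363 363 363 361 364 375 407 441 457
 461 463 461 461 460 460 463 461 462 463 461 460]
```

The bar sits where I measured it, so the fingers were just slow to close and I lifted too soon. I'll redo the grip and wait for force.

{"name": "apply_moves", "arguments": {"steps": [{"translation": [0,0,0],"rotation": [0,0,0]},{"translation": [0,0,0],"rotation": [0,0,0]},{"translation": [0,0,0],"rotation": [0,0,0]},{"translation": [0,0,0],"rotation": [0,0,0]},{"translation": [0,0,0],"rotation": [0,0,0]},{"translation": [0,0,0],"rotation": [0,0,0]},{"translation": [0,0,0],"rotation": [0,0,0]},{"translation": [0,0,0],"rotation": [0,0,0]},{"translation": [0,0,-0.04],"rotation": [0,0,0]},{"translation": [0,0,-0.1],"rotation": [0,0,0]}], "jaw": -0.2}}

```text
t: 5.35
eef_pos: [0.4658, 0.2847, 0.0949]
ee_rot: [-3.14, -0.002, 0.156]
force: [1.0, 0.2, -0.3]
width: 0.0523
gripper_force: 0.0
```

{"name": "apply_moves", "arguments": {"steps": [{"translation": [0,0,-0.05],"rotation": [0,0,0]},{"translation": [0,0,-0.1],"rotation": [0,0,0]},{"translation": [0,0,-0.15],"rotation": [0,0,0]},{"translation": [0,0,-0.2],"rotation": [0,0,0]},{"translation": [0,0,-0.24],"rotation": [0,0,0]},{"translation": [0,0,-0.26],"rotation": [0,0,0]},{"translation": [0,0,-0.27],"rotation": [0,0,0]},{"translation": [0,0,-0.27],"rotation": [0,0,0]},{"translation": [0,0,-0.27],"rotation": [0,0,0]},{"translation": [0,0,-0.27],"rotation": [0,0,0]}]}}

```text
t: 6.18
eef_pos: [0.4654, 0.2843, 0.0274]
ee_rot: [-3.141, -0.001, 0.156]
force: [0.6, 0.2, -0.2]
width: 0.0525
gripper_force: 0.0
```

{"name": "apply_moves", "arguments": {"steps": [{"translation": [0,0,0],"rotation": [0,0,0]},{"translation": [0,0,0],"rotation": [0,0,0]},{"translation": [0,0,0],"rotation": [0,0,0]},{"translation": [0,0,0],"rotation": [0,0,0]},{"translation": [0,0,0],"rotation": [0,0,0]},{"translation": [0,0,0],"rotation": [0,0,0]},{"translation": [0,0,0],"rotation": [0,0,0]},{"translation": [0,0,0],"rotation": [0,0,0]},{"translation": [0,0,0],"rotation": [0,0,0]},{"translation": [0,0,0],"rotation": [0,0,0]}], "jaw": 1, "newtons": 50}}

```text
t: 7.02
eef_pos: [0.4651, 0.2839, 0.0268]
ee_rot: [3.142, 0.0, 0.156]
force: [0.0, 0.2, 0.6]
width: 0.0007
gripper_force: 0.0
```

{"name": "apply_moves", "arguments": {"steps": [{"translation": [0,0,0],"rotation": [0,0,0]},{"translation": [0,0,0],"rotation": [0,0,0]},{"translation": [0,0,0],"rotation": [0,0,0]},{"translation": [0,0,0],"rotation": [0,0,0]},{"translation": [0,0,0],"rotation": [0,0,0]},{"translation": [0,0,0],"rotation": [0,0,0]},{"translation": [0,0,0],"rotation": [0,0,0]},{"translation": [0,0,0],"rotation": [0,0,0]},{"translation": [0,0,0],"rotation": [0,0,0]},{"translation": [0,0,0],"rotation": [0,0,0]}]}}

```text
t: 7.85
eef_pos: [0.4651, 0.2839, 0.0268]
ee_rot: [3.142, -0.0, 0.156]
force: [-0.6, 0.2, 0.4]
width: 0.0004
gripper_force: 0.0
```

Run:
```python
from h import *
a=grab_frame("side");b=grab_frame("scene");m=camera_model("wrist");w=grab_frame("wrist")
cv2.imwrite("pics/w3.png",w);cv2.imwrite("pics/s3.png",a)
f=lambda i:cv2.resize(i,(400,300),interpolation=cv2.INTER_CUBIC)
T=get_state()['eef_pos'];print(T,px(camera_model("side"),T),px(camera_model("scene"),T),px(m,T,True))
cv2.imwrite("pics/x3.png",np.vstack([np.hstack([f(a[240:340,235:368]),f(b[200:300,270:403])]),np.hstack([f(w[110:310,150:416]),f(w[0:420])])]))
```

```text
[0.46506619 0.28385414 0.0267849 ] (np.float64(295.13133360653995), np.float64(300.0140121802917)) (np.float64(344.01202650712776), np.float64(263.7821795856536)) (np.float64(282.5713192251515), np.float64(238.0252731978639))
```

View pics/x3.png

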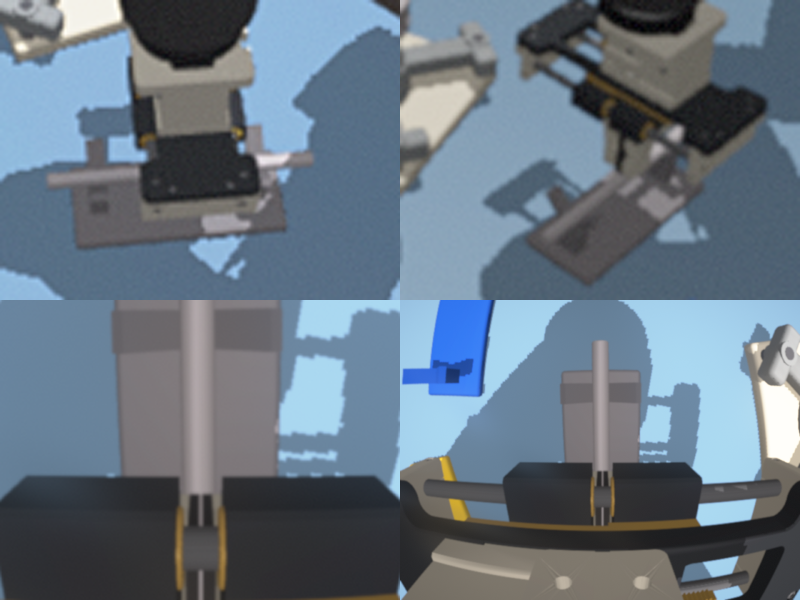

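The bar still lies between the saddles but the width reads zero. I need one enlarged view of the fingers and bar to see why.

Run:
```python
from h import *
b=grab_frame("scene");w=cv2.imread("pics/w3.png");w2=cv2.imread("pics/w2.png")
T=get_state()['eef_pos'];C=camera_model("scene")
for z in(0,.018,.05,.1):print(z,px(C,T+[0,0,z]))
f=lambda i:cv2.resize(i,(320,280),interpolation=cv2.INTER_CUBIC)
g=cv2.resize(b[205:295,310:390],(480,540),interpolation=cv2.INTER_CUBIC)
r=np.vstack([cv2.resize(w2[225:315,235:330],(300,270)),cv2.resize(w[225:315,235:330],(300,270))])
o=np.hstack([g,r]).astype(float);o=255*(o/255)**.6
cv2.imwrite("pics/x4.png",o.astype(np.uint8))
```

```text
0 (np.float64(344.0158631833778), np.float64(263.77032940204725))
0.018 (np.float64(344.6711936266803), np.float64(258.61577833108765))
0.05 (np.float64(345.8678723417456), np.float64(249.20321156362695))
0.1 (np.float64(347.82330652955625), np.float64(233.82259634884105))
```

View pics/x4.png

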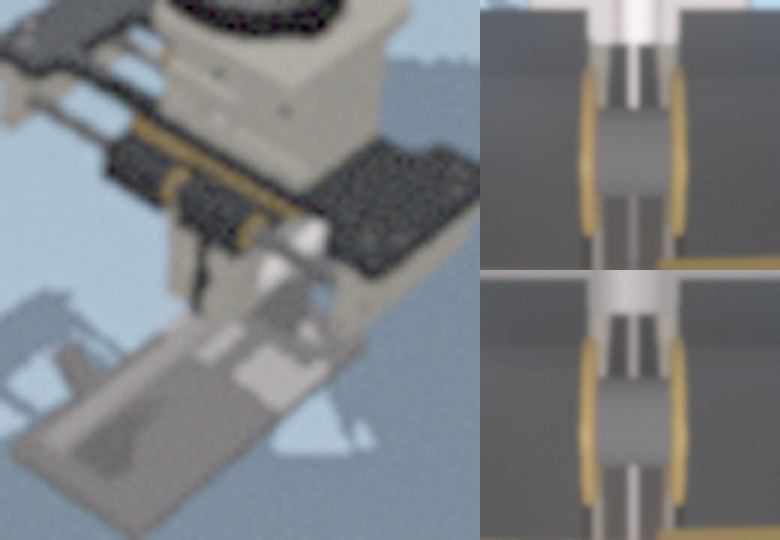

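The wrist crop shows a thin slit between the shut fingers with the bright bar visible below it. The scene crop shows the fingertips ending at about row 257, which is roughly 50 mm high. So the real tips sit about 23 mm above the reported TCP, and they closed above the bar. I'll open and go lower in gentle steps, watching the force.

{"name": "apply_moves", "arguments": {"steps": [{"translation": [0,0,0],"rotation": [0,0,0]},{"translation": [0,0,0],"rotation": [0,0,0]},{"translation": [0,0,0],"rotation": [0,0,0]},{"translation": [0,0,0],"rotation": [0,0,0]},{"translation": [0,0,0],"rotation": [0,0,0]},{"translation": [0,0,0],"rotation": [0,0,0]},{"translation": [0,0,0],"rotation": [0,0,0]},{"translation": [0,0,-0.015],"rotation": [0,0,0]},{"translation": [0,0,-0.03],"rotation": [0,0,0]},{"translation": [0,0,-0.04],"rotation": [0,0,0]}], "jaw": -0.2}}

```text
t: 8.88
eef_pos: [0.4649, 0.2837, 0.0162]
ee_rot: [3.141, 0.0, 0.156]
force: [-0.8, -0.1, -0.8]
width: 0.0522
gripper_force: 0.0
```

Run:
```python
from h import *
s=get_state();print(s['t'],s['eef_pos'],s['width'],s['force'])
b=grab_frame("scene");a=grab_frame("side")
f=lambda i:cv2.resize(i,(400,500),interpolation=cv2.INTER_CUBIC)
C=camera_model("scene");S=camera_model("side")
T=s['eef_pos'];n=np.array([-.155,.988,0])*.026
for k in(-1,1):print(px(C,T+k*n),px(C,T+k*n+[0,0,.025]))
o=np.hstack([f(b[215:290,310:370]),f(a[245:320,265:325])]).astype(float)
cv2.imwrite("pics/x5.png",(255*(o/255)**.6).astype(np.uint8))
```

```text
8.8833 [0.46485636 0.28365435 0.01618813] 0.05218445406028941 [-0.75521958 -0.07989148 -0.76962708]
(np.float64(335.7491232229201), np.float64(261.57048558961594)) (np.float64(336.5367685790038), np.float64(254.49145163014026))
(np.float64(351.74128112085964), np.float64(271.9491840674257)) (np.float64(352.76603336873944), np.float64(264.8196961481598))
```

View pics/x5.png

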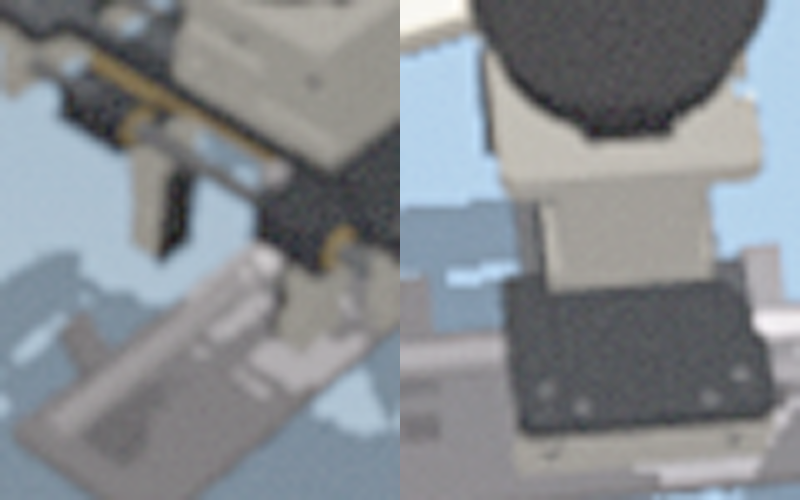

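The near finger's tip is at scene (334,254) against a prediction of (336,254) for TCP + 25 mm, so the tips really are about 24 mm above the reported TCP. I'll lower 13 mm more and close.

{"name": "apply_moves", "arguments": {"steps": [{"translation": [0,0,-0.01],"rotation": [0,0,0]},{"translation": [0,0,-0.02],"rotation": [0,0,0]},{"translation": [0,0,-0.03],"rotation": [0,0,0]},{"translation": [0,0,-0.04],"rotation": [0,0,0]},{"translation": [0,0,-0.05],"rotation": [0,0,0]},{"translation": [0,0,-0.05],"rotation": [0,0,0]},{"translation": [0,0,-0.05],"rotation": [0,0,0]},{"translation": [0,0,-0.05],"rotation": [0,0,0]},{"translation": [0,0,-0.05],"rotation": [0,0,0]},{"translation": [0,0,-0.05],"rotation": [0,0,0]}], "jaw": 0.5}}

```text
t: 9.82
eef_pos: [0.4651, 0.2839, 0.0045]
ee_rot: [-3.141, -0.0, 0.156]
force: [0.3, 0.2, -0.6]
width: 0.022
gripper_force: 0.0
```

{"name": "apply_moves", "arguments": {"steps": [{"translation": [0,0,0],"rotation": [0,0,0]},{"translation": [0,0,0],"rotation": [0,0,0]},{"translation": [0,0,0],"rotation": [0,0,0]},{"translation": [0,0,0],"rotation": [0,0,0]},{"translation": [0,0,0],"rotation": [0,0,0]},{"translation": [0,0,0],"rotation": [0,0,0]},{"translation": [0,0,0],"rotation": [0,0,0]},{"translation": [0,0,0],"rotation": [0,0,0]},{"translation": [0,0,0],"rotation": [0,0,0]},{"translation": [0,0,0],"rotation": [0,0,0]}], "jaw": 1, "newtons": 50}}

```text
t: 10.65
eef_pos: [0.4653, 0.2843, 0.0045]
ee_rot: [-3.141, -0.001, 0.156]
force: [-1.1, 4.1, 2.0]
width: 0.0104
gripper_force: 50.0
```

The grip is solid at 50 N. I'll lift and carry the bar to a stand-off at the 143° hole, with the tool x axis pointing at the collar.

{"name": "apply_moves", "arguments": {"steps": [{"translation": [0,0,0.05],"rotation": [0,0,0]},{"translation": [0,0,0.12],"rotation": [0,0,0]},{"translation": [0,0,0.2],"rotation": [0,0,0]},{"translation": [0,0,0.267],"rotation": [0,0,0]},{"translation": [-0.02,-0.05,0.267],"rotation": [0,0,-0.12]},{"translation": [-0.04,-0.1,0.267],"rotation": [0,0,-0.25]},{"translation": [-0.06,-0.15,0.267],"rotation": [0,0,-0.38]},{"translation": [-0.08,-0.2,0.267],"rotation": [0,0,-0.51]},{"translation": [-0.1,-0.24,0.267],"rotation": [0,0,-0.64]},{"translation": [-0.11,-0.27,0.267],"rotation": [0,0,-0.76]}]}}

```text
t: 11.48
eef_pos: [0.4361, 0.2141, 0.0704]
ee_rot: [3.139, 0.001, -0.246]
force: [-0.3, 0.0, -1.3]
width: 0.0106
gripper_force: 50.0
```

{"name": "apply_moves", "arguments": {"steps": [{"translation": [-0.02,-0.05,0],"rotation": [0,0,-0.12]},{"translation": [-0.04,-0.1,0],"rotation": [0,0,-0.25]},{"translation": [-0.06,-0.15,0],"rotation": [0,0,-0.38]},{"translation": [-0.08,-0.2,0],"rotation": [0,0,-0.51]},{"translation": [-0.1,-0.24,0],"rotation": [0,0,-0.64]},{"translation": [-0.11,-0.27,0],"rotation": [0,0,-0.763]},{"translation": [-0.11,-0.27,0],"rotation": [0,0,-0.763]},{"translation": [-0.11,-0.27,0],"rotation": [0,0,-0.763]},{"translation": [-0.11,-0.27,0],"rotation": [0,0,-0.763]},{"translation": [-0.11,-0.27,0],"rotation": [0,0,-0.763]}]}}

```text
t: 12.32
eef_pos: [0.4103, 0.1491, 0.071]
ee_rot: [3.141, -0.0, -0.64]
force: [-0.6, 0.4, -1.8]
width: 0.0107
gripper_force: 50.0
```

Run:
```python
from h import *
s=get_state();m=camera_model("wrist");w=grab_frame("wrist");cv2.imwrite("pics/w6.png",w)
T=s['eef_pos'];print(s['t'],T,s['ee_rot'],s['width'],s['gripper_force'],m['xyz'],m['rotation'])
a=s['ee_rot'][2];u=np.array([np.cos(a),np.sin(a),0])
print("bar tip px",px(m,T+.1*u+[0,0,.0405],True))
for k in range(6):
    t=np.radians(23.2+60*k);print(23+60*k,"dot px",np.round(px(m,[.5625+.037*np.cos(t),.0345+.037*np.sin(t),.130],True),1))
b=grab_frame("scene");sd=grab_frame("side");cv2.imwrite("pics/sc6.png",b);cv2.imwrite("pics/sd6.png",sd)
f=lambda i:cv2.resize(i,(400,300),interpolation=cv2.INTER_CUBIC)
cv2.imwrite("pics/x6.png",np.vstack([cv2.resize(w[10:240,100:460],(800,511))]))
```

```text
12.3167 [0.41026082 0.14911545 0.07097624] [ 3.14126565e+00 -5.39266846e-05 -6.39879960e-01] 0.010674692970690828 49.992274045944214 [0.46375451 0.10900925 0.25715762] [ 2.88980092e+00  9.75799269e-05 -2.21070461e+00]
bar tip px (np.float64(282.57751145043346), np.float64(53.493564843896365))
23 dot px [ 218.3 -143.7]
83 dot px [212.2 -94.6]
143 dot px [284.8 -68.4]
203 dot px [357.3 -93.9]
263 dot px [ 351.3 -143.1]
323 dot px [ 284.9 -166.9]
```

View pics/x6.png

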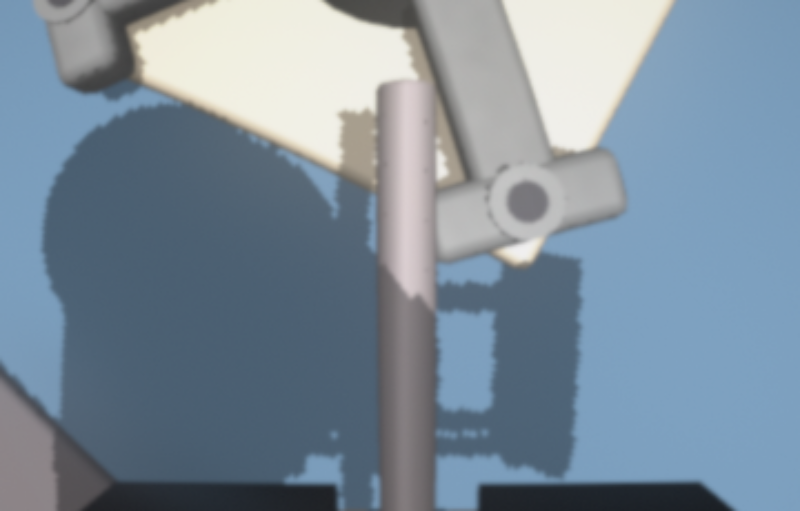

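The wrist view shows the bar held straight and centred, with its tip at (282,47), within about 3 mm of prediction. I'll advance to just inside the mouth and check the force.

{"name": "apply_moves", "arguments": {"steps": [{"translation": [0.03,-0.022,0],"rotation": [0,0,0]},{"translation": [0.06,-0.045,0],"rotation": [0,0,0]},{"translation": [0.09,-0.067,0],"rotation": [0,0,0]},{"translation": [0.11,-0.082,0],"rotation": [0,0,0]},{"translation": [0.12,-0.09,0],"rotation": [0,0,0]},{"translation": [0.13,-0.097,0],"rotation": [0,0,0]},{"translation": [0.14,-0.105,0],"rotation": [0,0,0]},{"translation": [0.15,-0.112,0],"rotation": [0,0,0]},{"translation": [0.16,-0.12,0],"rotation": [0,0,0]},{"translation": [0.16,-0.12,0],"rotation": [0,0,0]}]}}

```text
t: 13.3
eef_pos: [0.4504, 0.1187, 0.0711]
ee_rot: [-3.141, -0.0, -0.642]
force: [0.4, 0.3, -1.4]
width: 0.0103
gripper_force: 50.0
```

Run:
```python
from h import *
s=get_state();m=camera_model("wrist");T=s['eef_pos'];print(s['t'],T,s['ee_rot'],s['width'],s['force'],s['moment'])
w=grab_frame("wrist");cv2.imwrite("pics/w7.png",w)
print(np.hypot(*(T[:2]-[.5625,.0345])),np.degrees(np.arctan2(T[1]-.0345,T[0]-.5625)))
for k in(2,):
    t=np.radians(143.2);print(px(m,[.5625+.045*np.cos(t),.0345+.045*np.sin(t),.130],True))
for r in range(0,60,4): print(r,w[r,282:283].sum(), end='; ')
```

```text
13.3 [0.45044222 0.11870899 0.07109575] [-3.14148401e+00 -1.20733431e-04 -6.41521170e-01] 0.01033542426602087 [ 0.3893866   0.30943351 -1.38417765] [ 0.05821174  0.003146   -0.04185105]
0.14017167832393226 143.0759310383397
(np.float64(283.3067018230461), np.float64(55.03767165014111))
0 680; 4 682; 8 686; 12 689; 16 691; 20 695; 24 698; 28 425; 32 232; 36 236; 40 236; 44 596; 48 713; 52 692; 56 319;
```

Run:
```python
from h import *
w=cv2.imread("pics/w7.png");g=w[:60,200:370].sum(2)
n,l,st,c=cv2.connectedComponentsWithStats((g<420).astype(np.uint8))
for i in range(1,n):
    if st[i,4]>15:print(st[i],c[i]+[200,0])
m=camera_model("wrist")
for k in range(6):
    t=np.radians(23.2+60*k);print(23+60*k,np.round(px(m,[.5625+.037*np.cos(t),.0345+.037*np.sin(t),.130],True),1))
```

```text
[ 0  0 12  5 49] [204.55102041   1.75510204]
[155   0  15   6  68] [362.72058824   2.04411765]
[   1   24  155   36 1450] [265.29103448  50.19448276]
[ 75  28  17  16 196] [282.91836735  35.57653061]
23 [208.6 -73.1]
83 [203.7  -2.6]
143 [283.1  35.3]
203 [362.5  -2.6]
263 [357.7 -73.1]
323 [ 283.2 -106.4]
```

{"name": "apply_moves", "arguments": {"steps": [{"translation": [0.007,-0.005,0],"rotation": [0,0,0]},{"translation": [0.014,-0.01,0],"rotation": [0,0,0]},{"translation": [0.021,-0.016,0],"rotation": [0,0,0]},{"translation": [0.028,-0.021,0],"rotation": [0,0,0]},{"translation": [0.035,-0.026,0],"rotation": [0,0,0]},{"translation": [0.042,-0.031,0],"rotation": [0,0,0]},{"translation": [0.05,-0.037,0],"rotation": [0,0,0]},{"translation": [0.05,-0.037,0],"rotation": [0,0,0]},{"translation": [0.05,-0.037,0],"rotation": [0,0,0]},{"translation": [0.05,-0.037,0],"rotation": [0,0,0]}]}}

```text
t: 14.18
eef_pos: [0.4625, 0.1096, 0.071]
ee_rot: [3.142, 0.0, -0.642]
force: [-0.1, 0.3, -2.0]
width: 0.0106
gripper_force: 50.0
```

The 143° dot is at (282.9,35.6) against a predicted (283.1,35.3), so the fit is very good and the bar is in. Now I'll work out the arc.

```bash
cat > arc.py <<'E'
import sys,numpy as np
a0,d,r=map(float,sys.argv[1:4])  # start deg, turn deg per call, radius
C=np.array([.5625,.0345]);p=lambda a:r*np.array([np.cos(np.radians(a)),np.sin(np.radians(a))])
for i in range(int(sys.argv[4])):
    A=a0-i*d
    print(A,[[*np.round((p(A-d*k/10)-p(A))/.25,3),round(-.00191*np.radians(d*k/10)/.25,4),round(-d*k/300,2)] for k in range(1,11)])
E
python3 arc.py 143.1 24 .125 3
```

```text
143.1 [[np.float64(0.013), np.float64(0.016), np.float64(-0.0003), -0.08], [np.float64(0.027), np.float64(0.032), np.float64(-0.0006), -0.16], [np.float64(0.041), np.float64(0.048), np.float64(-0.001), -0.24], [np.float64(0.056), np.float64(0.062), np.float64(-0.0013), -0.32], [np.float64(0.071), np.float64(0.077), np.float64(-0.0016), -0.4], [np.float64(0.087), np.float64(0.09), np.float64(-0.0019), -0.48], [np.float64(0.104), np.float64(0.103), np.float64(-0.0022), -0.56], [np.float64(0.121), np.float64(0.115), np.float64(-0.0026), -0.64], [np.float64(0.139), np.float64(0.126), np.float64(-0.0029), -0.72], [np.float64(0.157), np.float64(0.137), np.float64(-0.0032), -0.8]]
119.1 [[np.float64(0.019), np.float64(0.01), np.float64(-0.0003), -0.08], [np.float64(0.037), np.float64(0.019), np.float64(-0.0006), -0.16], [np.float64(0.057), np.float64(0.027), np.float64(-0.001), -0.24], [np.float64(0.076), np.float64(0.034), np.float64(-0.0013), -0.32], [np.float64(0.096), np.float64(0.041), np.float64(-0.0016), -0.4], [np.float64(0.116), np.float64(0.047), np.float64(-0.0019), -0.48], [np.f
[... 252 characters left out ...]
0032), -0.8]]
95.1 [[np.float64(0.021), np.float64(0.001), np.float64(-0.0003), -0.08], [np.float64(0.042), np.float64(0.002), np.float64(-0.0006), -0.16], [np.float64(0.063), np.float64(0.002), np.float64(-0.001), -0.24], [np.float64(0.084), np.float64(0.0), np.float64(-0.0013), -0.32], [np.float64(0.105), np.float64(-0.002), np.float64(-0.0016), -0.4], [np.float64(0.125), np.float64(-0.005), np.float64(-0.0019), -0.48], [np.float64(0.146), np.float64(-0.008), np.float64(-0.0022), -0.56], [np.float64(0.166), np.float64(-0.013), np.float64(-0.0026), -0.64], [np.float64(0.186), np.float64(-0.019), np.float64(-0.0029), -0.72], [np.float64(0.206), np.float64(-0.025), np.float64(-0.0032), -0.8]]
```

{"name": "apply_moves", "arguments": {"steps": [{"translation": [0.013,0.016,0],"rotation": [0,0,-0.08]},{"translation": [0.027,0.032,-0.001],"rotation": [0,0,-0.16]},{"translation": [0.041,0.048,-0.001],"rotation": [0,0,-0.24]},{"translation": [0.056,0.062,-0.001],"rotation": [0,0,-0.32]},{"translation": [0.071,0.077,-0.002],"rotation": [0,0,-0.4]},{"translation": [0.087,0.09,-0.002],"rotation": [0,0,-0.48]},{"translation": [0.104,0.103,-0.002],"rotation": [0,0,-0.56]},{"translation": [0.121,0.115,-0.003],"rotation": [0,0,-0.64]},{"translation": [0.139,0.126,-0.003],"rotation": [0,0,-0.72]},{"translation": [0.157,0.137,-0.003],"rotation": [0,0,-0.8]}]}}

```text
t: 15.02
eef_pos: [0.5005, 0.1434, 0.0697]
ee_rot: [3.139, 0.0, -1.063]
force: [-2.4, -0.3, -1.6]
width: 0.0109
gripper_force: 50.2
```

```bash
cat > chk.py <<'E'
from h import *
import sys
z=float(sys.argv[1])
s=get_state();m=camera_model("wrist");T=s['eef_pos'];w=grab_frame("wrist")
print(s['t'],T.round(4),s['ee_rot'].round(3),s['width'],s['gripper_force'],s['force'].round(1),s['moment'].round(2))
print("r,ang",np.hypot(*(T[:2]-[.5625,.0345])),np.degrees(np.arctan2(T[1]-.0345,T[0]-.5625)))
g=w[:120,150:420].sum(2)
n,l,st,c=cv2.connectedComponentsWithStats((g<420).astype(np.uint8))
for i in range(1,n):
    if 15<st[i,4]<400:
        P=pt(m,*(c[i]+[150,0]),z,True);d=P[:2]-[.5625,.0345];print("dot?",st[i,2:],(c[i]+[150,0]).round(1),np.hypot(*d).round(4),np.degrees(np.arctan2(d[1],d[0])).round(1))
E
python3 chk.py .129
```

```text
15.0167 [0.5005 0.1434 0.0697] [ 3.139  0.    -1.063] 0.010851563223323838 50.18811643123627 [-2.4 -0.3 -1.6] [-0.13  1.19 -0.24]
r,ang 0.12531293753949918 119.67681480157233
dot? [ 16  15 190] [366.2  18.9] 0.0368 -171.8
dot? [ 17  16 209] [206.1  40.6] 0.0369 67.4
dot? [ 17  16 211] [294.1  70.3] 0.0367 127.7
dot? [ 30  27 238] [312.8 104.9] 0.0515 133.4
dot? [ 7  9 45] [152.2 115.7] 0.0735 74.3
dot? [21  6 73] [171.9 117.4] 0.0687 80.1
```

The collar has turned from 143.2° to 127.7°, with a lag of about 8° from the play. I'll keep pulling.

{"name": "apply_moves", "arguments": {"steps": [{"translation": [0.019,0.01,0],"rotation": [0,0,-0.08]},{"translation": [0.037,0.019,-0.001],"rotation": [0,0,-0.16]},{"translation": [0.057,0.027,-0.001],"rotation": [0,0,-0.24]},{"translation": [0.076,0.034,-0.001],"rotation": [0,0,-0.32]},{"translation": [0.096,0.041,-0.002],"rotation": [0,0,-0.4]},{"translation": [0.116,0.047,-0.002],"rotation": [0,0,-0.48]},{"translation": [0.137,0.052,-0.002],"rotation": [0,0,-0.56]},{"translation": [0.157,0.056,-0.003],"rotation": [0,0,-0.64]},{"translation": [0.178,0.059,-0.003],"rotation": [0,0,-0.72]},{"translation": [0.199,0.061,-0.003],"rotation": [0,0,-0.8]}]}}

```text
t: 15.9
eef_pos: [0.5506, 0.1591, 0.0691]
ee_rot: [3.14, 0.0, -1.481]
force: [-3.4, 1.6, -1.5]
width: 0.0105
gripper_force: 50.2
```

{"name": "apply_moves", "arguments": {"steps": [{"translation": [0.021,0.001,0],"rotation": [0,0,-0.08]},{"translation": [0.042,0.002,-0.001],"rotation": [0,0,-0.16]},{"translation": [0.063,0.002,-0.001],"rotation": [0,0,-0.24]},{"translation": [0.084,0,-0.001],"rotation": [0,0,-0.32]},{"translation": [0.105,-0.002,-0.002],"rotation": [0,0,-0.4]},{"translation": [0.125,-0.005,-0.002],"rotation": [0,0,-0.48]},{"translation": [0.146,-0.008,-0.002],"rotation": [0,0,-0.56]},{"translation": [0.166,-0.013,-0.003],"rotation": [0,0,-0.64]},{"translation": [0.186,-0.019,-0.003],"rotation": [0,0,-0.72]},{"translation": [0.206,-0.025,-0.003],"rotation": [0,0,-0.8]}]}}

```text
t: 16.73
eef_pos: [0.6025, 0.1532, 0.0684]
ee_rot: [3.14, -0.0, -1.899]
force: [-2.1, 3.1, -2.2]
width: 0.0105
gripper_force: 50.2
```

```bash
python3 chk.py .128
```

```text
16.7333 [0.6025 0.1532 0.0684] [ 3.14  -0.    -1.899] 0.010519138156665312 50.19115090370178 [-2.1  3.1 -2.2] [ 0.83  0.9  -0.27]
r,ang 0.12525089644324858 71.38247615775803
dot? [ 16  15 188] [367.5  21.2] 0.0367 138.4
dot? [ 8  6 31] [416.5  29.7] 0.0571 145.7
dot? [ 16  16 208] [207.5  39.7] 0.0371 18.7
dot? [ 16  16 206] [294.4  71.3] 0.037 78.3
dot? [ 11  17 110] [415.5 100.5] 0.0708 120.8
```

The collar is at 78.3°, so it has turned about 65° (1.13 rad) and 0.5 to 1.3 rad remain. I'll centre the bar in the hole, draw it out radially, then swing to the hole now at 138.4°.

{"name": "apply_moves", "arguments": {"steps": [{"translation": [-0.024,0.006,0],"rotation": [0,0,0.1]},{"translation": [-0.048,0.012,0],"rotation": [0,0,0.197]},{"translation": [-0.04,0.05,0],"rotation": [0,0,0.197]},{"translation": [-0.031,0.09,0],"rotation": [0,0,0.197]},{"translation": [-0.021,0.13,0],"rotation": [0,0,0.197]},{"translation": [-0.012,0.17,0],"rotation": [0,0,0.197]},{"translation": [-0.003,0.21,0],"rotation": [0,0,0.197]},{"translation": [0.007,0.25,0],"rotation": [0,0,0.197]},{"translation": [0.016,0.285,0],"rotation": [0,0,0.197]},{"translation": [0.016,0.285,0],"rotation": [0,0,0.197]}]}}

```text
t: 17.62
eef_pos: [0.6078, 0.2261, 0.0686]
ee_rot: [-3.141, 0.0, -1.794]
force: [0.4, -0.5, -0.6]
width: 0.0105
gripper_force: 50.0
```

```bash
python3 chk.py .128; python3 arc.py 77.2 -20.4 .195 3 | sed 's/np.float64//g'
```

```text
17.6167 [0.6078 0.2261 0.0686] [-3.141  0.    -1.794] 0.010465390003722114 49.99525487422943 [ 0.4 -0.5 -0.6] [ 0.07 -0.14 -0.  ]
r,ang 0.19690427712254696 76.71309356625784
dot? [ 20  36 305] [413.1  23.9] 0.0989 108.6
dot? [ 20  28 129] [305.8 111.1] 0.1241 80.4
77.2 [[(-0.027), (0.006), (0.0003), 0.07], [(-0.055), (0.01), (0.0005), 0.14], [(-0.082), (0.014), (0.0008), 0.2], [(-0.11), (0.017), (0.0011), 0.27], [(-0.137), (0.019), (0.0014), 0.34], [(-0.165), (0.019), (0.0016), 0.41], [(-0.193), (0.019), (0.0019), 0.48], [(-0.221), (0.018), (0.0022), 0.54], [(-0.248), (0.016), (0.0024), 0.61], [(-0.276), (0.013), (0.0027), 0.68]]
97.6 [[(-0.027), (-0.004), (0.0003), 0.07], [(-0.055), (-0.009), (0.0005), 0.14], [(-0.082), (-0.015), (0.0008), 0.2], [(-0.109), (-0.022), (0.0011), 0.27], [(-0.135), (-0.03), (0.0014), 0.34], [(-0.162), (-0.039), (0.0016), 0.41], [(-0.188), (-0.049), (0.0019), 0.48], [(-0.213), (-0.06), (0.0022), 0.54], [(-0.238), (-0.072), (0.0024), 0.61], [(-0.263), (-0.084), (0.0027), 0.68]]
118.0 [[(-0.024), (-0.013), (0.0003), 0.07], [(-0.048), (-0.028), (0.0005), 0.14], [(-0.071), (-0.043), (0.0008), 0.2], [(-0.094), (-0.059), (0.0011), 0.27], [(-0.116), (-0.076), (0.0014), 0.34], [(-0.138), (-0.093), (0.0016), 0.41], [(-0.159), (-0.112), (0.0019), 0.48], [(-0.179), (-0.131), (0.0022), 0.54], [(-0.198), (-0.15), (0.0024), 0.61], [(-0.217), (-0.171), (0.0027), 0.68]]
```

{"name": "apply_moves", "arguments": {"steps": [{"translation": [-0.055,0.01,0],"rotation": [0,0,0.14]},{"translation": [-0.11,0.017,0],"rotation": [0,0,0.27]},{"translation": [-0.165,0.019,0],"rotation": [0,0,0.41]},{"translation": [-0.221,0.018,0],"rotation": [0,0,0.54]},{"translation": [-0.276,0.013,0],"rotation": [0,0,0.68]},{"translation": [-0.303,0.009,0],"rotation": [0,0,0.75]},{"translation": [-0.331,0.004,0],"rotation": [0,0,0.82]},{"translation": [-0.358,-0.002,0],"rotation": [0,0,0.88]},{"translation": [-0.385,-0.009,0],"rotation": [0,0,0.95]},{"translation": [-0.385,-0.009,0],"rotation": [0,0,0.95]}]}}

```text
t: 18.5
eef_pos: [0.5096, 0.2211, 0.0689]
ee_rot: [3.141, 0.0, -1.296]
force: [-0.6, -0.4, -1.7]
width: 0.0108
gripper_force: 50.0
```

Run:
```python
from h import *
s=get_state();T=s['eef_pos'];a=s['ee_rot'][2];print(T,np.degrees(a)+180)
C=np.array([.5625,.0345]);p=lambda r,a:C+r*np.array([np.cos(np.radians(a)),np.sin(np.radians(a))])
print("to 122:",(p(.195,122)-T[:2])/.25,(122-180-np.degrees(a))/30,"then 138.3:",(p(.19,138.3)-p(.195,122))/.25,16.3/30)
print("from .19 to .14",(p(.14,138.3)-p(.19,138.3))/.25,"to .125",(p(.125,138.3)-p(.14,138.3))/.25)
```

```text
[0.50963701 0.22112979 0.06889503] 105.74351729804401
to 122: [-0.20188507 -0.08504165] 0.5418827567318663 then 138.3: [-0.15410799 -0.15590245] 0.5433333333333333
from .19 to .14 [ 0.14932764 -0.13304607] to .125 [ 0.04479829 -0.03991382]
```

{"name": "apply_moves", "arguments": {"steps": [{"translation": [-0.05,-0.016,0],"rotation": [0,0,0.14]},{"translation": [-0.1,-0.037,0],"rotation": [0,0,0.27]},{"translation": [-0.15,-0.06,0],"rotation": [0,0,0.41]},{"translation": [-0.2,-0.085,0],"rotation": [0,0,0.54]},{"translation": [-0.23,-0.112,0],"rotation": [0,0,0.64]},{"translation": [-0.26,-0.139,0],"rotation": [0,0,0.74]},{"translation": [-0.29,-0.168,0],"rotation": [0,0,0.84]},{"translation": [-0.315,-0.195,0],"rotation": [0,0,0.93]},{"translation": [-0.335,-0.22,0],"rotation": [0,0,1.0]},{"translation": [-0.335,-0.22,0],"rotation": [0,0,1.0]}]}}

```text
t: 19.33
eef_pos: [0.4263, 0.1658, 0.0689]
ee_rot: [3.141, 0.0, -0.774]
force: [0.3, -0.2, -1.9]
width: 0.0107
gripper_force: 50.0
```

Run:
```python
from h import *
s=get_state();T=s['eef_pos'];a=s['ee_rot'][2];print(T,np.degrees(a)+180)
C=np.array([.5625,.0345]);p=lambda r,a:C+r*np.array([np.cos(np.radians(a)),np.sin(np.radians(a))])
print("to 138.3:",(p(.19,138.3)-T[:2])/.25,(138.3-180-np.degrees(a))/30)
```

```text
[0.42633585 0.16579512 0.06891426] 135.65459026865864
to 138.3: [-0.02278843 -0.01960541] 0.08818032437804628
```

{"name": "apply_moves", "arguments": {"steps": [{"translation": [-0.023,-0.02,0],"rotation": [0,0,0.088]},{"translation": [-0.023,-0.02,0],"rotation": [0,0,0.088]},{"translation": [0.007,-0.047,0],"rotation": [0,0,0.088]},{"translation": [0.037,-0.073,0],"rotation": [0,0,0.088]},{"translation": [0.067,-0.1,0],"rotation": [0,0,0.088]},{"translation": [0.082,-0.113,0],"rotation": [0,0,0.088]},{"translation": [0.097,-0.127,0],"rotation": [0,0,0.088]},{"translation": [0.112,-0.14,0],"rotation": [0,0,0.088]},{"translation": [0.126,-0.153,0],"rotation": [0,0,0.088]},{"translation": [0.126,-0.153,0],"rotation": [0,0,0.088]}]}}

```text
t: 20.17
eef_pos: [0.4591, 0.1281, 0.0687]
ee_rot: [3.141, -0.0, -0.729]
force: [0.6, -0.9, -0.8]
width: 0.0105
gripper_force: 50.0
```

```bash
python3 chk.py .128
```

```text
20.1667 [0.4591 0.1281 0.0687] [ 3.141 -0.    -0.729] 0.010540866849963346 49.994215965270996 [ 0.6 -0.9 -0.8] [ 0.05 -0.03 -0.01]
r,ang 0.13945689682915974 137.83455195321096
dot? [15  7 80] [204.9   2.3] 0.0379 80.2
dot? [16  8 98] [364.7   2.8] 0.0378 -163.9
dot? [ 40  12 230] [398.9   3.8] 0.0503 -153.4
dot? [ 16  15 202] [284.5  37.2] 0.0369 137.9
dot? [ 13  29 122] [301.  106.6] 0.0652 143.7
```

The dot is at 137.9° and the bar at 137.8°, with no force, so the bar is in. I'll push it home and pull.

{"name": "apply_moves", "arguments": {"steps": [{"translation": [0.007,-0.006,0],"rotation": [0,0,0]},{"translation": [0.015,-0.013,0],"rotation": [0,0,0]},{"translation": [0.022,-0.02,0],"rotation": [0,0,0]},{"translation": [0.03,-0.026,0],"rotation": [0,0,0]},{"translation": [0.037,-0.033,0],"rotation": [0,0,0]},{"translation": [0.045,-0.04,0],"rotation": [0,0,0]},{"translation": [0.045,-0.04,0],"rotation": [0,0,0]},{"translation": [0.045,-0.04,0],"rotation": [0,0,0]},{"translation": [0.045,-0.04,0],"rotation": [0,0,0]},{"translation": [0.045,-0.04,0],"rotation": [0,0,0]}]}}

```text
t: 21.05
eef_pos: [0.4698, 0.1186, 0.0688]
ee_rot: [-3.142, 0.0, -0.728]
force: [0.7, -0.7, -2.1]
width: 0.0107
gripper_force: 50.0
```

```bash
python3 arc.py 138 20 .125 4| sed 's/np.float64//g'
```

```text
138.0 [[(0.012), (0.013), (-0.0003), -0.07], [(0.024), (0.025), (-0.0005), -0.13], [(0.037), (0.037), (-0.0008), -0.2], [(0.05), (0.048), (-0.0011), -0.27], [(0.064), (0.059), (-0.0013), -0.33], [(0.078), (0.07), (-0.0016), -0.4], [(0.092), (0.08), (-0.0019), -0.47], [(0.107), (0.089), (-0.0021), -0.53], [(0.122), (0.098), (-0.0024), -0.6], [(0.137), (0.107), (-0.0027), -0.67]]
118.0 [[(0.016), (0.008), (-0.0003), -0.07], [(0.031), (0.015), (-0.0005), -0.13], [(0.047), (0.022), (-0.0008), -0.2], [(0.064), (0.028), (-0.0011), -0.27], [(0.08), (0.034), (-0.0013), -0.33], [(0.097), (0.039), (-0.0016), -0.4], [(0.114), (0.044), (-0.0019), -0.47], [(0.131), (0.048), (-0.0021), -0.53], [(0.148), (0.051), (-0.0024), -0.6], [(0.165), (0.054), (-0.0027), -0.67]]
98.0 [[(0.017), (0.002), (-0.0003), -0.07], [(0.035), (0.004), (-0.0005), -0.13], [(0.052), (0.005), (-0.0008), -0.2], [(0.07), (0.005), (-0.0011), -0.27], [(0.087), (0.005), (-0.0013), -0.33], [(0.104), (0.004), (-0.0016), -0.4], [(0.122), (0.002), (-0.0019), -0.47], [(0.139), (0.0), (-0.0021), -0.53], [(0.156), (-0.003), (-0.0024), -0.6], [(0.174), (-0.006), (-0.0027), -0.67]]
78.0 [[(0.017), (-0.004), (-0.0003), -0.07], [(0.034), (-0.008), (-0.0005), -0.13], [(0.051), (-0.014), (-0.0008), -0.2], [(0.067), (-0.019), (-0.0011), -0.27], [(0.083), (-0.025), (-0.0013), -0.33], [(0.099), (-0.032), (-0.0016), -0.4], [(0.115), (-0.04), (-0.0019), -0.47], [(0.131), (-0.048), (-0.0021), -0.53], [(0.146), (-0.056), (-0.0024), -0.6], [(0.161), (-0.065), (-0.0027), -0.67]]
```

{"name": "apply_moves", "arguments": {"steps": [{"translation": [0.012,0.013,0],"rotation": [0,0,-0.07]},{"translation": [0.024,0.025,-0.001],"rotation": [0,0,-0.13]},{"translation": [0.037,0.037,-0.001],"rotation": [0,0,-0.2]},{"translation": [0.05,0.048,-0.001],"rotation": [0,0,-0.27]},{"translation": [0.064,0.059,-0.001],"rotation": [0,0,-0.33]},{"translation": [0.078,0.07,-0.002],"rotation": [0,0,-0.4]},{"translation": [0.092,0.08,-0.002],"rotation": [0,0,-0.47]},{"translation": [0.107,0.089,-0.002],"rotation": [0,0,-0.53]},{"translation": [0.122,0.098,-0.002],"rotation": [0,0,-0.6]},{"translation": [0.137,0.107,-0.003],"rotation": [0,0,-0.67]}]}}

```text
t: 21.88
eef_pos: [0.5028, 0.1449, 0.0675]
ee_rot: [3.139, 0.0, -1.081]
force: [-2.7, -0.0, -0.8]
width: 0.0103
gripper_force: 50.2
```

{"name": "apply_moves", "arguments": {"steps": [{"translation": [0.008,0.004,0],"rotation": [0,0,-0.035]},{"translation": [0.016,0.008,0],"rotation": [0,0,-0.07]},{"translation": [0.024,0.011,-0.001],"rotation": [0,0,-0.1]},{"translation": [0.031,0.015,-0.001],"rotation": [0,0,-0.13]},{"translation": [0.039,0.019,-0.001],"rotation": [0,0,-0.165]},{"translation": [0.047,0.022,-0.001],"rotation": [0,0,-0.2]},{"translation": [0.056,0.025,-0.001],"rotation": [0,0,-0.235]},{"translation": [0.064,0.028,-0.001],"rotation": [0,0,-0.27]},{"translation": [0.072,0.031,-0.001],"rotation": [0,0,-0.3]},{"translation": [0.08,0.034,-0.001],"rotation": [0,0,-0.33]}]}}

```text
t: 22.72
eef_pos: [0.5242, 0.1538, 0.0678]
ee_rot: [3.141, -0.0, -1.253]
force: [-4.3, -0.8, -1.6]
width: 0.0104
gripper_force: 50.2
```

```bash
python3 chk.py .127;python3 arc.py 108 12 .125 6| sed 's/np.float64//g'
```

```text
22.7167 [0.5242 0.1538 0.0678] [ 3.141 -0.    -1.253] 0.010393031044066671 50.21190583705902 [-4.3 -0.8 -1.6] [-0.28  1.13 -0.33]
r,ang 0.12531739677048104 107.79833901305497
dot? [  8  17 104] [152.7   7.2] 0.0551 23.3
dot? [ 16  15 192] [369.3  23. ] 0.0367 174.3
dot? [ 17  16 211] [209.   37.4] 0.037 54.0
dot? [ 17  16 211] [294.9  71.1] 0.0368 114.0
dot? [ 9 13 79] [415.9 114.5] 0.0742 154.1
108.0 [[(0.01), (0.003), (-0.0002), -0.04], [(0.02), (0.006), (-0.0003), -0.08], [(0.03), (0.009), (-0.0005), -0.12], [(0.04), (0.011), (-0.0006), -0.16], [(0.051), (0.014), (-0.0008), -0.2], [(0.061), (0.016), (-0.001), -0.24], [(0.071), (0.017), (-0.0011), -0.28], [(0.081), (0.019), (-0.0013), -0.32], [(0.092), (0.021), (-0.0014), -0.36], [(0.102), (0.022), (-0.0016), -0.4]]
96.0 [[(0.01), (0.001), (-0.0002), -0.04], [(0.021), (0.002), (-0.0003), -0.08], [(0.031), (0.002), (-0.0005), -0.12], [(0.042), (0.003), (-0.0006), -0.16], [(0.052), (0.003), (-0.0008), -0.2], [(0.063), (0.003), (-0.001), -0.24], [(0.073), (0.002), (-0.0011), -0.28], [(0.084), (0.002), (-0.0013), -0.32], [(0.094), (0.0
[... 923 characters left out ...]
 [(0.027), (-0.017), (-0.0005), -0.12], [(0.035), (-0.022), (-0.0006), -0.16], [(0.044), (-0.029), (-0.0008), -0.2], [(0.052), (-0.035), (-0.001), -0.24], [(0.061), (-0.041), (-0.0011), -0.28], [(0.069), (-0.048), (-0.0013), -0.32], [(0.077), (-0.055), (-0.0014), -0.36], [(0.085), (-0.061), (-0.0016), -0.4]]
48.0 [[(0.008), (-0.007), (-0.0002), -0.04], [(0.015), (-0.014), (-0.0003), -0.08], [(0.023), (-0.022), (-0.0005), -0.12], [(0.03), (-0.029), (-0.0006), -0.16], [(0.037), (-0.037), (-0.0008), -0.2], [(0.044), (-0.045), (-0.001), -0.24], [(0.051), (-0.053), (-0.0011), -0.28], [(0.057), (-0.061), (-0.0013), -0.32], [(0.064), (-0.069), (-0.0014), -0.36], [(0.07), (-0.078), (-0.0016), -0.4]]
```

The collar is at 114.0°, 89° turned in all. The stop can come from 92° on, so I'll take 12° per call and watch the force.

{"name": "apply_moves", "arguments": {"steps": [{"translation": [0.01,0.003,0],"rotation": [0,0,-0.04]},{"translation": [0.02,0.006,0],"rotation": [0,0,-0.08]},{"translation": [0.03,0.009,-0.001],"rotation": [0,0,-0.12]},{"translation": [0.04,0.011,-0.001],"rotation": [0,0,-0.16]},{"translation": [0.051,0.014,-0.001],"rotation": [0,0,-0.2]},{"translation": [0.061,0.016,-0.001],"rotation": [0,0,-0.24]},{"translation": [0.071,0.017,-0.001],"rotation": [0,0,-0.28]},{"translation": [0.081,0.019,-0.001],"rotation": [0,0,-0.32]},{"translation": [0.092,0.021,-0.001],"rotation": [0,0,-0.36]},{"translation": [0.102,0.022,-0.002],"rotation": [0,0,-0.4]}]}}

```text
t: 23.6
eef_pos: [0.5498, 0.1593, 0.0673]
ee_rot: [3.141, -0.0, -1.463]
force: [-2.9, -0.4, -0.6]
width: 0.0102
gripper_force: 50.2
```

{"name": "apply_moves", "arguments": {"steps": [{"translation": [0.01,0.001,0],"rotation": [0,0,-0.04]},{"translation": [0.021,0.002,0],"rotation": [0,0,-0.08]},{"translation": [0.031,0.002,-0.001],"rotation": [0,0,-0.12]},{"translation": [0.042,0.003,-0.001],"rotation": [0,0,-0.16]},{"translation": [0.052,0.003,-0.001],"rotation": [0,0,-0.2]},{"translation": [0.063,0.003,-0.001],"rotation": [0,0,-0.24]},{"translation": [0.073,0.002,-0.001],"rotation": [0,0,-0.28]},{"translation": [0.084,0.002,-0.001],"rotation": [0,0,-0.32]},{"translation": [0.094,0.001,-0.001],"rotation": [0,0,-0.36]},{"translation": [0.105,0,-0.002],"rotation": [0,0,-0.4]}]}}

```text
t: 24.43
eef_pos: [0.5761, 0.1594, 0.0668]
ee_rot: [-3.142, 0.0, -1.672]
force: [-3.4, -0.5, -1.5]
width: 0.0109
gripper_force: 50.2
```

{"name": "apply_moves", "arguments": {"steps": [{"translation": [0.01,-0.001,0],"rotation": [0,0,-0.04]},{"translation": [0.021,-0.003,0],"rotation": [0,0,-0.08]},{"translation": [0.031,-0.004,-0.001],"rotation": [0,0,-0.12]},{"translation": [0.041,-0.006,-0.001],"rotation": [0,0,-0.16]},{"translation": [0.052,-0.008,-0.001],"rotation": [0,0,-0.2]},{"translation": [0.062,-0.01,-0.001],"rotation": [0,0,-0.24]},{"translation": [0.072,-0.013,-0.001],"rotation": [0,0,-0.28]},{"translation": [0.082,-0.016,-0.001],"rotation": [0,0,-0.32]},{"translation": [0.092,-0.019,-0.001],"rotation": [0,0,-0.36]},{"translation": [0.102,-0.022,-0.002],"rotation": [0,0,-0.4]}]}}

```text
t: 25.27
eef_pos: [0.6006, 0.1545, 0.066]
ee_rot: [3.14, 0.0, -1.883]
force: [-9.1, 4.2, -0.9]
width: 0.0107
gripper_force: 51.6
```

```bash
python3 chk.py .126
```

```text
25.2667 [0.6006 0.1545 0.066 ] [ 3.14   0.    -1.883] 0.010675513390164289 51.55777931213379 [-9.1  4.2 -0.9] [ 1.49  2.92 -0.78]
r,ang 0.12587967590945065 72.3651630290814
dot? [ 16  15 190] [370.4  12.2] 0.0367 145.1
dot? [ 6  6 16] [417.2  29.8] 0.0575 146.0
dot? [ 16  17 209] [212.5  43.8] 0.0371 24.9
dot? [ 16  16 206] [303.5  68. ] 0.0369 84.8
dot? [ 10  17 105] [415.6 101.3] 0.0713 121.2
```

The force has risen to 10 N and the collar stands at 84.8°, so the stop has likely been met. I'll pull a few degrees more to confirm.

{"name": "apply_moves", "arguments": {"steps": [{"translation": [0.005,-0.001,0],"rotation": [0,0,-0.02]},{"translation": [0.01,-0.003,0],"rotation": [0,0,-0.04]},{"translation": [0.015,-0.005,0],"rotation": [0,0,-0.06]},{"translation": [0.02,-0.007,0],"rotation": [0,0,-0.08]},{"translation": [0.025,-0.009,0],"rotation": [0,0,-0.1]},{"translation": [0.03,-0.011,0],"rotation": [0,0,-0.12]},{"translation": [0.035,-0.013,0],"rotation": [0,0,-0.14]},{"translation": [0.039,-0.015,0],"rotation": [0,0,-0.16]},{"translation": [0.039,-0.015,0],"rotation": [0,0,-0.16]},{"translation": [0.039,-0.015,0],"rotation": [0,0,-0.16]}]}}

```text
t: 26.15
eef_pos: [0.6097, 0.1512, 0.0656]
ee_rot: [3.139, 0.0, -1.966]
force: [-9.1, 5.8, -1.0]
width: 0.0109
gripper_force: 52.9
```

```bash
python3 chk.py .126
```

```text
26.15 [0.6097 0.1512 0.0656] [ 3.139  0.    -1.966] 0.01088640041986709 52.91729807853699 [-9.1  5.8 -1. ] [ 2.35  3.4  -0.88]
r,ang 0.1259363753912062 67.976424238273
dot? [ 16  13 176] [370.3   5.6] 0.0367 144.9
dot? [12 15 53] [415.5  17.8] 0.0564 146.4
dot? [ 17  16 215] [216.   48.5] 0.0371 25.1
dot? [ 16  16 207] [309.5  65.7] 0.0369 84.9
dot? [ 7 15 70] [416.8  91. ] 0.0695 119.6
```

The collar stayed at 84.9° while the pull went on, so it is hard on the stop after about 118° (2.06 rad). I'll ease off within the play and draw the bar out.

{"name": "apply_moves", "arguments": {"steps": [{"translation": [-0.035,0.01,0],"rotation": [0,0,0.14]},{"translation": [-0.07,0.019,0],"rotation": [0,0,0.28]},{"translation": [-0.102,0.026,0],"rotation": [0,0,0.42]},{"translation": [-0.102,0.026,0],"rotation": [0,0,0.42]},{"translation": [-0.098,0.05,0],"rotation": [0,0,0.42]},{"translation": [-0.089,0.1,0],"rotation": [0,0,0.42]},{"translation": [-0.08,0.15,0],"rotation": [0,0,0.42]},{"translation": [-0.071,0.2,0],"rotation": [0,0,0.42]},{"translation": [-0.062,0.25,0],"rotation": [0,0,0.42]},{"translation": [-0.053,0.301,0],"rotation": [0,0,0.42]}]}}

```text
t: 27.03
eef_pos: [0.5988, 0.2273, 0.0664]
ee_rot: [-3.141, 0.001, -1.743]
force: [-0.7, -0.2, -1.5]
width: 0.0106
gripper_force: 50.0
```

Run:
```python
from h import *
s=get_state();m=camera_model("wrist");T=s['eef_pos'];w=grab_frame("wrist");cv2.imwrite("pics/w9.png",w)
a=s['ee_rot'][2];print(T,np.degrees(a),s['force'],s['width'],m['xyz'],m['rotation'])
u=np.array([np.cos(a),np.sin(a),0]);print(px(m,T+.1*u+[0,0,.0405],True))
# bar edges by strong column gradient per row
w6=cv2.imread("pics/w6.png")
for n,i in(("w6",w6),("w9",w)):
    g=cv2.cvtColor(i,cv2.COLOR_BGR2GRAY).astype(float);sx=np.abs(cv2.Sobel(cv2.GaussianBlur(g,(3,3),0),cv2.CV_64F,1,0))
    print(n,[(r,262+int(sx[r,262:282].argmax()),283+int(sx[r,283:305].argmax())) for r in(55,70,85,100,120,140,160,180,200)])
    print([int(i[r,282].sum()) for r in range(30,66,2)])
print("home shift",(np.array([.4651,.2840])-T[:2])/.25,(8.94-np.degrees(a))/30)
```

```text
[0.59879158 0.22727937 0.06639985] -99.882677743873 [-0.6654582  -0.2268895  -1.53255461] 0.01064836842253442 [0.58722845 0.16118965 0.25255436] [2.88912812e+00 6.37667652e-04 2.96905072e+00]
(np.float64(283.16560109769756), np.float64(53.76145206071675))
w6 [(55, 269, 298), (70, 269, 302), (85, 269, 296), (100, 266, 297), (120, 265, 297), (140, 281, 295), (160, 277, 296), (180, 277, 297), (200, 278, 293)]
[683, 694, 689, 707, 707, 707, 709, 690, 604, 628, 634, 634, 634, 634, 634, 634, 636, 636]
w9 [(55, 269, 297), (70, 269, 297), (85, 272, 297), (100, 272, 297), (120, 272, 290), (140, 262, 294), (160, 262, 294), (180, 273, 290), (200, 272, 294)]
[550, 550, 549, 548, 548, 545, 542, 530, 585, 650, 655, 654, 648, 650, 651, 654, 658, 658]
home shift [-0.53476633  0.2268825 ] 3.6274225914624334
```

The bar is still centred in the grip, tip at row 46 as before and column 283. I'll lift clear and swing home to the original grasp pose (yaw +8.9°).

{"name": "apply_moves", "arguments": {"steps": [{"translation": [0,0,0.08],"rotation": [0,0,0]},{"translation": [-0.01,0.02,0.16],"rotation": [0,0,0.1]},{"translation": [-0.04,0.04,0.24],"rotation": [0,0,0.22]},{"translation": [-0.08,0.06,0.24],"rotation": [0,0,0.34]},{"translation": [-0.12,0.08,0.24],"rotation": [0,0,0.46]},{"translation": [-0.16,0.1,0.24],"rotation": [0,0,0.58]},{"translation": [-0.2,0.12,0.24],"rotation": [0,0,0.7]},{"translation": [-0.24,0.13,0.24],"rotation": [0,0,0.82]},{"translation": [-0.28,0.14,0.24],"rotation": [0,0,0.92]},{"translation": [-0.3,0.14,0.24],"rotation": [0,0,1.0]}]}}

```text
t: 27.92
eef_pos: [0.5222, 0.2618, 0.1265]
ee_rot: [-3.141, 0.0, -1.216]
force: [-0.1, 1.1, -1.3]
width: 0.0104
gripper_force: 50.0
```

{"name": "apply_moves", "arguments": {"steps": [{"translation": [-0.03,0.01,0],"rotation": [0,0,0.1]},{"translation": [-0.06,0.02,0],"rotation": [0,0,0.2]},{"translation": [-0.09,0.03,0],"rotation": [0,0,0.3]},{"translation": [-0.12,0.04,0],"rotation": [0,0,0.4]},{"translation": [-0.15,0.05,0],"rotation": [0,0,0.5]},{"translation": [-0.18,0.06,0],"rotation": [0,0,0.6]},{"translation": [-0.2,0.07,0],"rotation": [0,0,0.7]},{"translation": [-0.22,0.08,0],"rotation": [0,0,0.8]},{"translation": [-0.235,0.087,0],"rotation": [0,0,0.9]},{"translation": [-0.235,0.087,0],"rotation": [0,0,1.0]}]}}

```text
t: 28.75
eef_pos: [0.4638, 0.2835, 0.1266]
ee_rot: [-3.141, 0.0, -0.693]
force: [0.5, -0.2, -1.8]
width: 0.0106
gripper_force: 50.0
```

{"name": "apply_moves", "arguments": {"steps": [{"translation": [0,0,0],"rotation": [0,0,0.1]},{"translation": [0,0,0],"rotation": [0,0,0.2]},{"translation": [0,0,0],"rotation": [0,0,0.3]},{"translation": [0,0,0],"rotation": [0,0,0.4]},{"translation": [0,0,0],"rotation": [0,0,0.5]},{"translation": [0,0,0],"rotation": [0,0,0.6]},{"translation": [0,0,0],"rotation": [0,0,0.7]},{"translation": [0,0,0],"rotation": [0,0,0.8]},{"translation": [0,0,0],"rotation": [0,0,0.9]},{"translation": [0,0,0],"rotation": [0,0,1.0]}]}}

```text
t: 29.58
eef_pos: [0.4644, 0.2832, 0.1265]
ee_rot: [-3.141, -0.0, -0.17]
force: [-0.6, 0.5, -2.0]
width: 0.0106
gripper_force: 50.0
```

{"name": "apply_moves", "arguments": {"steps": [{"translation": [0,0,0],"rotation": [0,0,0.13]},{"translation": [0,0,0],"rotation": [0,0,0.26]},{"translation": [0,0,0],"rotation": [0,0,0.39]},{"translation": [0,0,0],"rotation": [0,0,0.52]},{"translation": [0,0,0],"rotation": [0,0,0.627]},{"translation": [0,0,0],"rotation": [0,0,0.627]},{"translation": [0,0,0],"rotation": [0,0,0.627]},{"translation": [0,0,0],"rotation": [0,0,0.627]},{"translation": [0,0,0],"rotation": [0,0,0.627]},{"translation": [0,0,0],"rotation": [0,0,0.627]}]}}

```text
t: 30.42
eef_pos: [0.4641, 0.2822, 0.1263]
ee_rot: [-3.142, -0.0, 0.155]
force: [-0.2, -0.3, -2.0]
width: 0.0101
gripper_force: 50.0
```

Run:
```python
from h import *
s=get_state();T=s['eef_pos'];a=s['ee_rot'][2];print(s['t'],T,s['ee_rot'],s['force'],s['width'])
print((np.array([.4651,.2840,.0045])-T)/.25,(8.94-np.degrees(a))/30)
```

```text
30.4167 [0.46409856 0.28223713 0.12632662] [-3.14158371e+00 -5.36603492e-05  1.54634029e-01] [-0.18980883 -0.34142721 -2.00315656] 0.01006013376794891
[ 0.00400574  0.00705146 -0.48730648] 0.002670759730269386
```

{"name": "apply_moves", "arguments": {"steps": [{"translation": [0.004,0.006,0],"rotation": [0,0,0]},{"translation": [0.004,0.006,-0.08],"rotation": [0,0,0]},{"translation": [0.004,0.006,-0.16],"rotation": [0,0,0]},{"translation": [0.004,0.006,-0.24],"rotation": [0,0,0]},{"translation": [0.004,0.006,-0.32],"rotation": [0,0,0]},{"translation": [0.004,0.006,-0.38],"rotation": [0,0,0]},{"translation": [0.004,0.006,-0.42],"rotation": [0,0,0]},{"translation": [0.004,0.006,-0.45],"rotation": [0,0,0]},{"translation": [0.004,0.006,-0.47],"rotation": [0,0,0]},{"translation": [0.004,0.006,-0.485],"rotation": [0,0,0]}]}}

```text
t: 31.25
eef_pos: [0.4654, 0.2839, 0.005]
ee_rot: [-3.141, -0.0, 0.155]
force: [-0.4, 0.2, -0.6]
width: 0.0107
gripper_force: 50.0
```

Run:
```python
from h import *
s=get_state();print(s['t'],s['eef_pos'],s['ee_rot'],s['force'],s['width'])
```

```text
31.25 [0.46535571 0.28386778 0.00495221] [-3.14143348e+00 -3.36221555e-04  1.55427526e-01] [-0.36623127  0.17041784 -0.63133675] 0.010721782891324508
```

The weight has come off the wrist and the pose matches home, so I'll release, wait and lift away.

{"name": "apply_moves", "arguments": {"steps": [{"translation": [0,0,0],"rotation": [0,0,0]},{"translation": [0,0,0],"rotation": [0,0,0]},{"translation": [0,0,0],"rotation": [0,0,0]},{"translation": [0,0,0],"rotation": [0,0,0]},{"translation": [0,0,0],"rotation": [0,0,0]},{"translation": [0,0,0],"rotation": [0,0,0]},{"translation": [0,0,0],"rotation": [0,0,0]},{"translation": [0,0,0],"rotation": [0,0,0]},{"translation": [0,0,0],"rotation": [0,0,0]},{"translation": [0,0,0],"rotation": [0,0,0]}], "jaw": -0.2}}

```text
t: 32.08
eef_pos: [0.4651, 0.2836, 0.0051]
ee_rot: [3.142, 0.0, 0.155]
force: [-0.3, 0.3, -0.6]
width: 0.052
gripper_force: 0.0
```

{"name": "apply_moves", "arguments": {"steps": [{"translation": [0,0,0.04],"rotation": [0,0,0]},{"translation": [0,0,0.1],"rotation": [0,0,0]},{"translation": [0,0,0.18],"rotation": [0,0,0]},{"translation": [0,0,0.28],"rotation": [0,0,0]},{"translation": [0,0,0.4],"rotation": [0,0,0]},{"translation": [-0.1,0,0.52],"rotation": [0,0,0]},{"translation": [-0.15,0.1,0.6],"rotation": [0,0,0]},{"translation": [-0.2,0.2,0.6],"rotation": [0,0,0]},{"translation": [-0.25,0.3,0.6],"rotation": [0,0,0]},{"translation": [-0.3,0.4,0.6],"rotation": [0,0,0]}]}}

```text
t: 32.92
eef_pos: [0.3895, 0.3847, 0.1569]
ee_rot: [-3.14, -0.001, 0.155]
force: [0.7, 0.8, 0.4]
width: 0.0527
gripper_force: 0.0
```

Run:
```python
from h import *
s=get_state();print(s['t'],s['eef_pos'],s['width'],s['force'])
a=grab_frame("side");b=grab_frame("scene")
f=lambda i:cv2.resize(i,(400,300),interpolation=cv2.INTER_CUBIC)
cv2.imwrite("pics/end.png",np.vstack([np.hstack([f(a[165:240,212:312]),f(a[265:340,245:345])]),np.hstack([f(b[230:305,290:390]),f(a[90:330,150:470])])]))
```

```text
32.9167 [0.38948876 0.38474641 0.15687023] 0.05274819540168973 [0.72097991 0.82448165 0.40260808]
```

View pics/end.png

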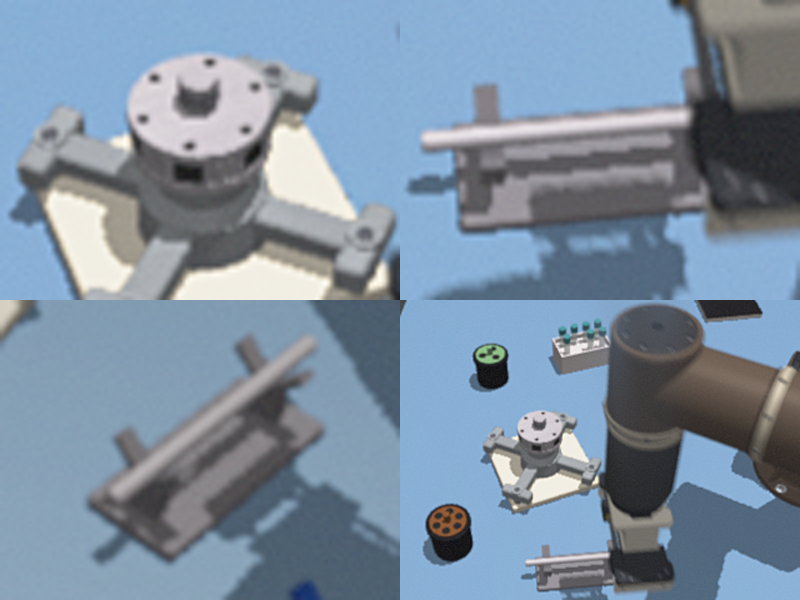

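The bar lies in both saddles where it started, with its left end at side-crop (425,142), the same place as at the start. The rack and buckets stand where they were, and the collar's dots match the tight reading. Handing in.

```bash
python3 -c "
from station import *
print(job_done())"
```

```text
the job is handed in; nothing more can be done
None
```

The job is handed in: the collar is hard down after about 118° in two pulls (143° hole, then the next hole at 138°), the bar is back in both saddles, the last picture shows rack and buckets in place, and it took about 33 s with no verdict returned.

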